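# Proof-hold on the torsion-spring tester

### The job

Using only the blue-handled lever of the spring tester, swing its top-heavy beam up off the right-hand rest (the robot's right), bring the yellow pointer to the red index and keep it there for six seconds without a break; then lower the beam gently back onto the same rest and let go of the lever. Never let the beam fall over onto the left-hand rest, do not touch the beam, its weights or the index, and leave the other things on the bench alone.

Things in the scene. Friction and masses are not known exactly. Their poses are not given: they have to be found in the camera images.
- rig: Green spring tester fixed to the bench (place and yaw vary): base 140 x 320 x 18 mm, two uprights with a shaft 150 mm above the bench. Origin: centre of the base's underside; x along the shaft away from the robot, y to the left, z up. Rubber-topped rests at the left (+y) and right (-y) stop the beam at joint beam -0.35 and +0.35. White arc scale behind the pointer.
- beam (a joint): Beam angle about the shaft (rad): 0 level, positive = right-hand (-y) end down, pointer leaning right; -0.35 to 0.35; starts on the right rest at 0.35. Hardly any damping (0.002 N m s/rad). Top-heavy: gravity drives it away from level with 0.156 N m x sin(angle). Moment of inertia 0.0375 kg m2. Both nominal, true values within 15 %. More under beam_mid.
- lever (a joint): Hand lever's angle relative to the beam (rad), same sense; joint beam + joint lever is the lever's lean from upright (positive right). It turns freely on the shaft, joined to the beam only by a soft coil spring that turns the beam with 0.09 N m/rad x joint lever, damping 0.008 N m s/rad. 0 = relaxed (also when let go); stops at +-1.2. About -0.3 to -0.95 lifts the beam off the right rest.
- lever_grip (a point): Grip point: middle of the free part of the blue round handle (28 mm diameter, 65 mm long along the rig's x, towards the robot); pinch from above, fingers closing along the rig's y. In the rig's frame at (-0.158, -0.110 sin(a), 0.150 + 0.110 cos(a)), a = joint beam + joint lever. The lever's flat arm begins 33 mm farther from the robot.
- pointer_tip (a point): Point on the beam's yellow pointer (strip 10 mm wide), 190 mm from the shaft axis; straight up when the beam is level, moves with the beam.
- index (a joint): Setting of the red index (rad), same scale and sense as joint beam: the pointer is at the index when joint beam equals this. Between -0.20 and 0.12, set differently each time; stiff, must be left as it is.
- index_tip (a point): Point of the red index, 190 mm from the shaft axis in the plane of the pointer; a red block 10 mm wide on a red arm over the arc scale. The pointer is at the index when the two tip points are within 14 mm.
- toolpost: Bystander: black steel tool block, 75 mm cube with bolts, to the right. Origin: centre of underside.
- partsbin: Bystander: blue parts bin 160 x 220 x 60 mm with black clips in it, to the right. Origin: centre of underside.
- tapedisp: Bystander: blue tape dispenser 200 x 85 x 120 mm with a roll, to the left. Origin: centre of underside.
- oilcan: Bystander: yellow can, 60 mm diameter, 130 mm high, to the left of the tester. Origin: centre of underside.
- hexkey: Bystander: driver with black grip, 165 mm long, lying to the left, nearer the robot than the tester. Origin: on its underside where grip and blade meet.
- wrench: Bystander: steel wrench lying to the left. Origin: centre of its underside.
- beam_mid (a point): The beam itself (do not touch): aluminium bar 400 mm long with two steel end weights 50 mm wide, two brass trim weights, upright yellow pointer. This point: on the shaft axis at mid beam, y along the bar, z along the pointer. Hidden trim imbalance: a constant turning moment of up to 0.022 N m either way. With the lever held still it falls away from balance, time constant 0.7 to 0.9 s.

How it is judged:
By the outcome, as a careful person would: the job done as asked, in the order asked, and still so for the second after the job is handed in, with the robot touching nothing.
It also fails if it takes over 72 s, if anything falls off the work surface, if the arm or the gripper's body presses on something with over 40 N, if the wrist force passes 120 N, or if a joint passes its speed limit or range.

### The arm

A 6-joint arm with a two-finger parallel gripper is mounted at the origin on the work surface. World frame = base frame: x ahead of the robot, y to its left, z up, the work surface at z = 0. Lengths are in m, angles in rad, forces in N, time in s.
With the tool pointing down it reaches from about 0.25 to 0.725 m from the base axis. Payload 4 kg.
Tool frame: the origin (TCP) lies on the centre line of the jaws, within the pads' length; the fingertips stand ahead of it and the grasp point (between the pads) is the TCP (manip.tip_extent is the z of the fingertips in the tool frame, in m); z points along the fingers, y is the line along which they close (so a half turn about z gives the same grasp; the last joint's range is limited). The gripper opens to 85 mm and grips with 20 to 120 N. Pads are 22 mm wide; open, the fingers measure 114 mm over their backs; the gripper's body (76 mm by 85 mm) begins 54 mm behind the grasp point. The pads swing forward as they close: fully open they stand 13 mm farther back than shut.
Start: joints at [-1.104, 0.241, 0.005, 1.335, 0, 1.571], TCP at [0.225, -0.447, 0.25] pointing down, gripper open.
Joint ranges: [-2.72, 2.72], [-1.05, 1.87], [-1.09, 1.28], [-1.99, 2.15], [-1.42, 1.44], [-3.14, 3.14]. Speed limits (rad/s): [2.79, 2.79, 3.14, 3.14, 3.14, 3.14].

### API

Orientations are given as a unit quaternion [x, y, z, w].
In Python, from rig import manip, vision, order gives the robot as it stands.
- The arm moves only by the tool step_arm, never from a script. Its argument "targets" is text: rows parted by semicolons, each of 7 numbers parted by spaces: the shift along the world's x, y, z in mm, then the turn, a rotation vector about the world's x, y, z in degrees, then the finger opening in mm, from 0 to 85.4. In form: tx ty tz rx ry rz jaw; .... A call has 1 to 12 rows; each row is the pose to reach, as a shift and turn from the pose commanded when the call began; what a row does not reach only later rows make up. A row lasts 1/8 s, in which the tool goes at most 62.5 mm and 10.7 degrees, less where a joint would pass 70% of its speed; a pose out of reach is approached as far as the arm can. A call with a gripper value outside its range is refused whole. The fingers move at their own pace and stop on an object; "grip_force" is the grip in N (left out, the last holds). Time passes only in rows, so rows that repeat a pose let the fingers close. It gives the time, the measured TCP pose, the force, the opening and the grip force at its end, in the units of the state.
- manip.observe(): the state, without advancing time (a new reading comes with each control period).
- vision.camera(name): name is "side" or "top" or "wrist"; returns (picture, depth): 384x512x3 uint8, red, green, blue; 384x512 float32, m along the optical axis (not along the pixel's ray), 0 where there is no reading.
- vision.calibration(name): a dict with "mtx" (3x3 intrinsics, pixels), "extrinsics" (4x4, takes a point from camera to world coordinates); the wrist camera has in their place "hand_eye" (4x4, takes a point from camera to tool coordinates, whose origin is the TCP and whose axes are the flange's). Camera axes: x right, y up, looking along -z (the intrinsics and any distortion apply to the point x, -y, -z); pixel columns grow to the right and rows downward; lengths in m; the calibration is good to about 2 mm. A picture is of the moment at which its call begins: read the wrist's pose just before it. calibration takes no time and is no camera call.
- order.job_done(): hands the job in; it is judged then, once.
The state is a dict: "time_s": time; "q": joint angles; "qd": joint speeds; "joint_torque": joint torques, N m; "tcp_pos": TCP position; "tool_rot": TCP orientation; "force": force on the tool from outside, world axes, zero at the start; "ft_torque": the same for the moment, N m; "grip_width": finger opening in m; "gripper_force": force on a finger pad.
Only numpy, scipy, OpenCV 4.12 (cv2) and the standard library are available. Lean on these libraries where they do the work, as an engineer would, in place of code of your own. Each camera call takes 0.05 s, during which the arm holds its last target. There are 200 camera calls.

## Working session

There is one attempt and no reset: what is moved stays moved. The work goes in short steps, Python scripts to look and compute and a tool call to move; the robot and the scene stay as the last step left them, time stands still between calls to the robot, and variables do not carry over. Pictures are saved under pics/ and viewed, at most 10 in all, crops included, and the job is handed in when it is done.

Besides the shell and the picture viewer there is one more tool, called after ">>>" by a JSON object that holds its "api" and its "payload". step_arm: Moves the arm, as the interface text tells. Its arguments: {"type":"object","properties":{"targets":{"type":"string"},"grip_force":{"type":"number"}},"required":["targets"]}

```bash
mkdir -p pics; ls; python3 - <<'E'
from rig import manip, vision, order
import cv2,numpy as np
s=manip.observe();print(s, manip.tip_extent)
for n in("side","top"):
    p,d=vision.camera(n);np.savez(f"pics/{n}0.npz",p=p,d=d);cv2.imwrite(f"pics/{n}0.png",cv2.resize(p[:,:,::-1],(768,576)))
    c=vision.calibration(n);print(n,{k:(np.round(v,4).tolist() if hasattr(v,'shape') else v) for k,v in c.items()})
c=vision.calibration("wrist");print(c)
E
```

```text
pics
{'time_s': 0.0, 'q': array([-1.10398573e+00,  2.41420829e-01,  3.73928996e-03,  1.33516189e+00,
        2.57981380e-05,  1.57082464e+00]), 'qd': array([-0.00073029,  0.00241978, -0.0013649 , -0.00244297, -0.00081015,
       -0.00090413]), 'joint_torque': array([ 7.53433997e-04, -3.72318578e+01,  2.52408582e+01,  1.68231520e-02,
        1.59944721e-04,  8.95713413e-06]), 'tcp_pos': array([ 0.22476987, -0.44599104,  0.24941471]), 'tool_rot': array([ 9.72887187e-01,  2.31277913e-01, -2.24203260e-04, -9.98774736e-04]), 'force': array([ 0.39433004, -0.60067396, -0.13108598]), 'ft_torque': array([-0.00133946,  0.0099744 , -0.00580996]), 'gripper_force': 0.0, 'grip_width': 0.08543060169014652} 0.019
side {'mtx': [[381.767, 0.0, 261.1558], [0.0, 381.767, 192.228], [0.0, 0.0, 1.0]], 'extrinsics': [[-0.8141, 0.4129, -0.4083, -0.0008], [-0.5806, -0.5895, 0.5616, 0.7695], [-0.0088, 0.6943, 0.7196, 1.1976], [0.0, 0.0, 0.0, 1.0]]}
top {'mtx': [[461.0815, 0.0, 247.4715], [0.0, 461.0815, 191.585], [0.0, 0.0, 1.0]], 'extrinsics': [[-0.0243, 0.9848, -0.1718, 0.2481], [-0.9997, -0.0252, -0.0028, -0.0099], [-0.0071, 0.1717, 0.9851, 1.938], [0.0, 0.0, 0.0, 1.0]]}
{'mtx': array([[295.52399845,   0.        , 253.31385562],
       [  0.        , 295.52399845, 190.41771823],
       [  0.        ,   0.        ,   1.        ]]), 'hand_eye': array([[ 3.17007353e-04,  9.66381340e-01,  2.57112824e-01,
         6.55048115e-02],
       [ 9.99999888e-01, -2.16216739e-04, -4.20280459e-04,
        -6.17989380e-04],
       [-3.50559097e-04,  2.57112929e-01, -9.66381301e-01,
        -1.24165320e-01],
       [ 0.00000000e+00,  0.00000000e+00,  0.00000000e+00,
         1.00000000e+00]])}
```

View pics/side0.png

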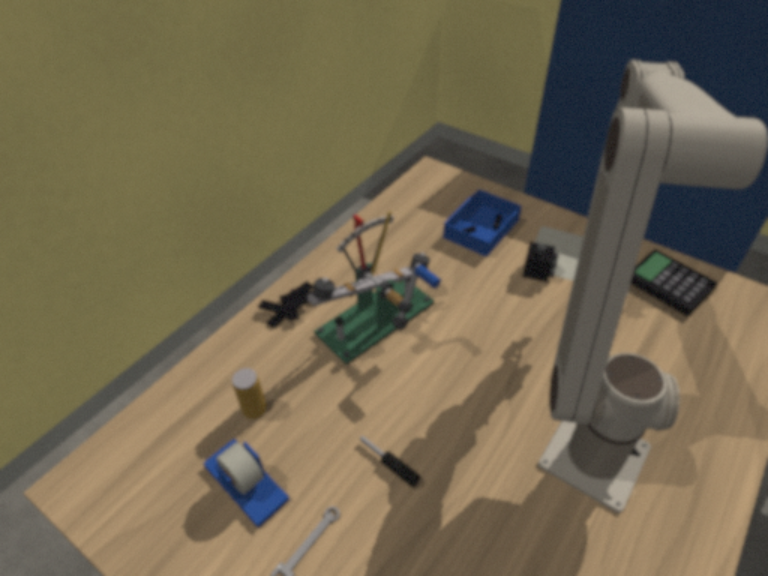

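View pics/top0.png

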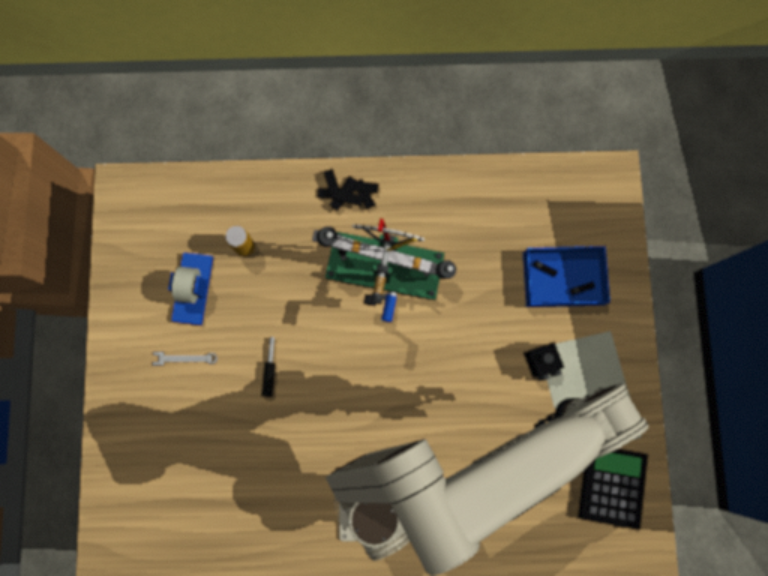

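```bash
python3 - <<'E'
import cv2,numpy as np
t=np.load("pics/top0.npz")['p'];s=np.load("pics/side0.npz")['p']
a=cv2.resize(t[140:220,205:310],None,fx=7.6,fy=7.4,interpolation=cv2.INTER_CUBIC)
b=cv2.resize(s[135:245,200:305],None,fx=5.4,fy=5.4,interpolation=cv2.INTER_CUBIC)
cv2.imwrite("pics/tc.png",a[:,:,::-1]);cv2.imwrite("pics/sc.png",b[:,:,::-1]);print(a.shape,b.shape)
E
```

```text
(592, 798, 3) (594, 567, 3)
```

View pics/tc.png

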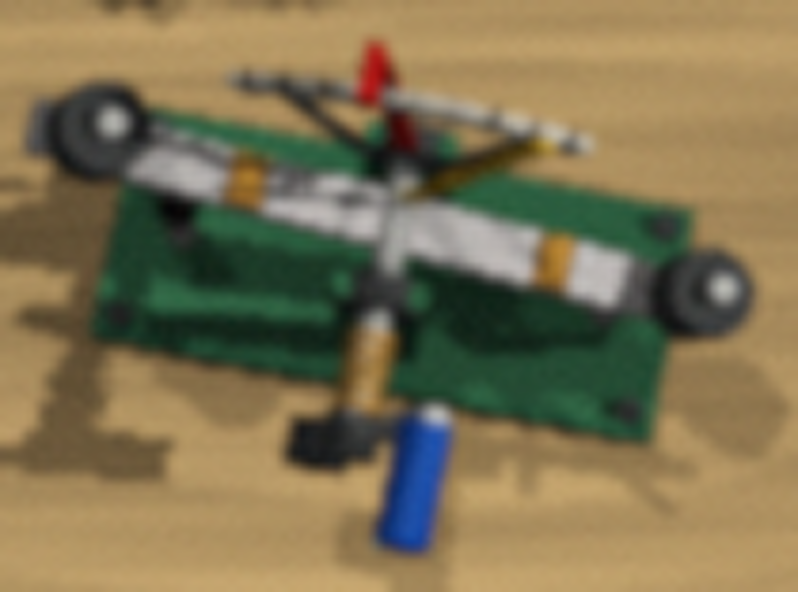

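View pics/sc.png

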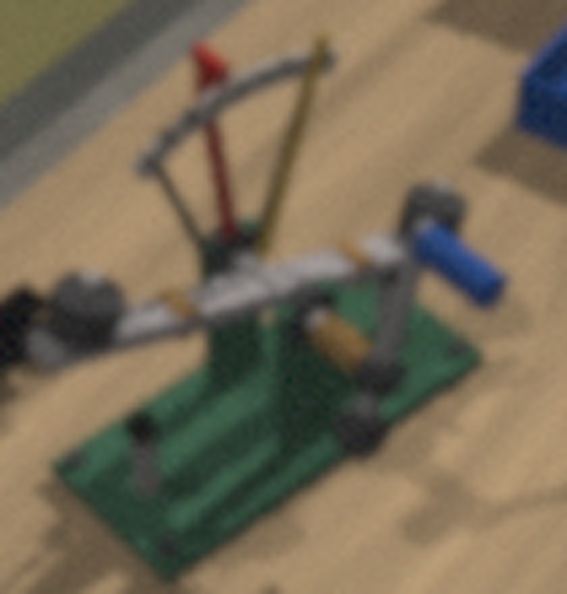

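```bash
cat > h.py <<'E'
from rig import manip, vision, order
import numpy as np, cv2
from scipy.optimize import least_squares
def proj(n,P,cal={}):
    if n not in cal: cal[n]=vision.calibration(n)
    c=cal[n];E=c["extrinsics"];p=(np.atleast_2d(P)-E[:3,3])@E[:3,:3]
    K=c["mtx"];return np.c_[K[0,2]-K[0,0]*p[:,0]/p[:,2],K[1,2]+K[1,1]*p[:,1]/p[:,2]]
def rig2w(r,P):
    c,s=np.cos(r[2]),np.sin(r[2]);P=np.atleast_2d(P).astype(float)
    return np.c_[r[0]+c*P[:,0]-s*P[:,1],r[1]+s*P[:,0]+c*P[:,1],P[:,2]]
def pol(a,x,R): return [x,-R*np.sin(a),.15+R*np.cos(a)]
E
python3 - <<'E'
from h import *
print([k for k in vision.calibration("top")])
T=lambda a:[(205+(x+.5)/7.6-.5,140+(y+.5)/7.4-.5) for x,y in a]
S=lambda a:[(200+(x+.5)/5.4-.5,135+(y+.5)/5.4-.5) for x,y in a]
tc=T([(95,336),(650,440),(692,206),(136,108)]);sc=S([(172,575),(55,468),(480,355)])
c=np.array([[-.07,.16,.018],[-.07,-.16,.018],[.07,-.16,.018],[.07,.16,.018]])
th=T([(403,549),(428,413)]);sh=S([(492,287),(428,240)])
ti=T([(376,50),(550,145)]);si=S([(203,52),(321,42)])
def f(p):
    r=p[:3];a=p[3]; e=[proj("top",rig2w(r,c))-tc,proj("side",rig2w(r,c[[0,3,1]]))-sc]
    H=[pol(a,-.1905,.11),pol(a,-.1255,.11)]
    e+=[proj("top",rig2w(r,H))-th,proj("side",rig2w(r,H))-sh]
    I=[pol(p[4],p[6],p[7]),pol(p[5],p[8],p[9])]
    e+=[proj("top",rig2w(r,I))-ti,proj("side",rig2w(r,I))-si]
    return np.vstack(e).ravel()
s=least_squares(f,[.5,0,-.15,.35,0,.35,.05,.19,.05,.19],loss="soft_l1")
print(s.x.round(4));print(f(s.x).reshape(-1,2).round(2).tolist())
print(rig2w(s.x[:3],pol(s.x[3],-.158,.11)))
E
```

```text
['mtx', 'extrinsics']
[ 0.6499 -0.0441 -0.1983  0.3169 -0.0878  0.3765  0.0334  0.2015  0.0101
  0.187 ]
[[-0.65, 0.44], [0.93, -0.79], [0.57, -1.11], [-0.03, -0.34], [-0.58, -0.05], [-1.35, -0.69], [0.54, -1.53], [-0.01, 0.44], [-0.32, 1.62], [1.16, 1.23], [-0.28, 0.46], [0.21, 0.37], [-0.16, -0.31], [-0.42, -0.09], [0.35, 0.07]]
[[ 0.48822699 -0.04661621  0.254523  ]]
```

>>> {"api": "step_arm", "payload": {"targets": "0 0 60 0 0 0 85; 20 20 120 0 0 -5 85; 50 60 170 0 0 -10 85; 90 105 210 0 0 -15 85; 130 145 220 0 0 -20 85; 170 190 220 0 0 -25 85; 210 235 220 0 0 -30 85; 255 280 220 0 0 -35 85; 300 325 220 0 0 -38 85; 340 370 220 0 0 -38 85; 375 412 220 0 0 -38 85; 375 412 220 0 0 -38 85", "grip_force": 25}}

```text
time_s: 1.6
tcp_pos: [0.597, -0.0702, 0.4675]
tool_rot: [0.998, -0.065, -0.001, -0.015]
force: [0.2, -0.8, -0.4]
grip_width: 0.0852
gripper_force: 0.0
```

```bash
python3 - <<'E'
from h import *
s=manip.observe();print(s['time_s'],s['q'].round(3),s['tcp_pos'].round(4),s['tool_rot'].round(4))
p,d=vision.camera("wrist");np.savez("pics/w0.npz",p=p,d=d,t=s['tcp_pos'],r=s['tool_rot']);cv2.imwrite("pics/w0.png",cv2.resize(p[:,:,::-1],(768,576)))
p,d=vision.camera("side");np.savez("pics/s1.npz",p=p,d=d)
E
```

```text
1.6 [-0.131  0.564  1.068  2.079  0.03   3.141] [ 0.597  -0.0702  0.4675] [ 0.9978 -0.0652 -0.0014 -0.0153]
```

View pics/w0.png

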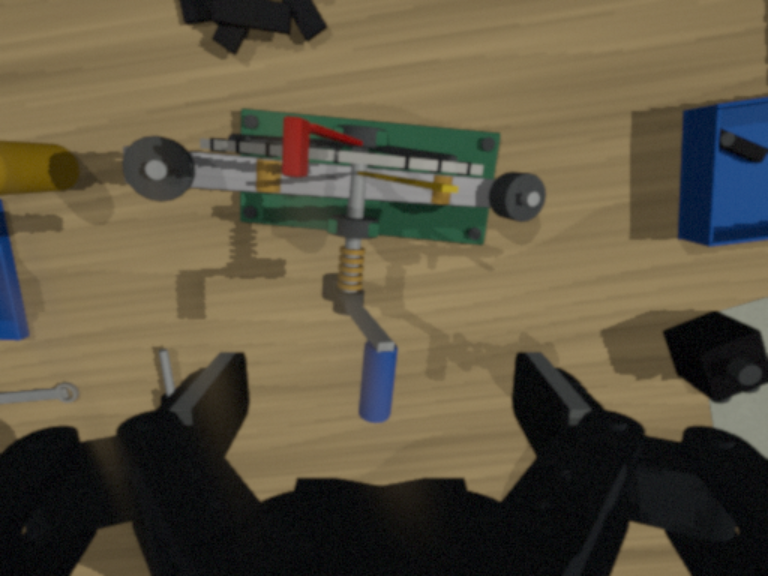

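```bash
cat >> h.py <<'E'
from scipy.spatial.transform import Rotation as Ro
def projw(P,t,q):
    c=vision.calibration("wrist");H=c["hand_eye"];K=c["mtx"]
    p=Ro.from_quat(q).inv().apply(np.atleast_2d(P)-t);p=(p-H[:3,3])@H[:3,:3]
    return np.c_[K[0,2]-K[0,0]*p[:,0]/p[:,2],K[1,2]+K[1,1]*p[:,1]/p[:,2]]
E
python3 - <<'E'
from h import *
z=np.load("pics/w0.npz");t,q=z['t'],z['r']
T=lambda a:[(205+(x+.5)/7.6-.5,140+(y+.5)/7.4-.5) for x,y in a]
S=lambda a:[(200+(x+.5)/5.4-.5,135+(y+.5)/5.4-.5) for x,y in a]
W=lambda a:[(x/1.5,y/1.5) for x,y in a]
tc=T([(95,336),(650,440),(692,206),(136,108)]);sc=S([(172,575),(55,468),(480,355)])
c=np.array([[-.07,.16,.018],[-.07,-.16,.018],[.07,-.16,.018],[.07,.16,.018]])
wc=W([(241,219),(484,243),(498,131),(241,108)])
th=T([(403,549),(428,413)]);sh=S([(492,287),(428,240)]);wh=W([(376,414),(382,348)])
ti=T([(376,50),(550,145)]);si=S([(203,52),(321,42)]);wi=W([(296,122),(456,188)])
def f(p,full=1):
    r=p[:3];a=.35; e=[proj("top",rig2w(r,c))-tc,proj("side",rig2w(r,c[[0,3,1]]))-sc,projw(rig2w(r,c),t,q)-wc]
    H=rig2w(r,[pol(a,-.1905,.11),pol(a,-.1255,.11)])
    e+=[proj("top",H)-th,proj("side",H)-sh,projw(H,t,q)-wh]
    I=rig2w(r,[pol(p[4],p[6],p[7]),pol(p[5],p[8],p[9])])
    e+=[proj("top",I)-ti,proj("side",I)-si,projw(I,t,q)-wi]
    return np.vstack(e).ravel()
s=least_squares(f,[.65,-.044,-.2,.35,0,.35,.05,.19,.05,.19],loss="soft_l1")
print(s.x.round(4));print(f(s.x).reshape(-1,2).round(1).tolist())
print(rig2w(s.x[:3],pol(.35,-.158,.11)))
# wrist only: index near face
for a in(-.15,-.1,-.05,0):
  print(a,[(projw(rig2w(s.x[:3],pol(a,x,.19)),t,q)*1.5).round(0).tolist() for x in (0,.02,.04)])
E
```

```text
[ 0.6511 -0.0442 -0.2127  0.5173 -0.0914  0.3887  0.0356  0.199   0.0086
  0.1887]
[[-0.8, -0.4], [0.6, -0.6], [0.7, -0.8], [0.3, -1.1], [-1.4, -0.4], [-1.7, -1.3], [0.5, -1.3], [-1.1, 2.4], [0.2, 0.6], [2.0, -0.5], [-1.2, -0.0], [0.2, 0.3], [0.1, 1.5], [1.1, 1.3], [-0.1, 0.4], [-0.1, 1.7], [0.1, -1.0], [0.3, -0.4], [0.5, 0.1], [-1.1, 0.0], [1.1, -0.2], [0.1, 0.2], [-0.3, -0.1]]
[[ 0.48873401 -0.04775     0.253331  ]]
-0.15 [[[280.0, 189.0]], [[281.0, 152.0]], [[282.0, 114.0]]]
-0.1 [[[296.0, 191.0]], [[297.0, 154.0]], [[299.0, 115.0]]]
-0.05 [[[313.0, 192.0]], [[314.0, 155.0]], [[316.0, 116.0]]]
0 [[[330.0, 194.0]], [[331.0, 157.0]], [[333.0, 118.0]]]
```

>>> {"api": "step_arm", "payload": {"targets": "-10 0 0 0 0 10 85; -20 0 0 0 0 20 85; -30 0 0 0 0 30 85; -45 0 0 0 0 40 85; -60 0 0 0 0 50 85; -75 0 0 0 0 60 85; -90 0 0 0 0 70 85; -100 0 0 0 0 80 85; -108 0 0 0 0 90 85; -108 0 0 0 0 100 85; -108 0 0 0 0 110 85; -108 0 0 0 0 110 85"}}

```text
time_s: 3.2
tcp_pos: [0.4862, -0.0723, 0.4706]
tool_rot: [0.628, 0.778, -0.012, -0.009]
force: [-0.2, -0.7, 0.4]
grip_width: 0.0851
gripper_force: 0.0
```

```bash
cat >> h.py <<'E'
def st():
    s=manip.observe();q=s['tool_rot'];x=Ro.from_quat(q).as_matrix()
    print(s['time_s'],'q',s['q'].round(2),'tcp',(s['tcp_pos']*1000).round(1),'xang',np.degrees(np.arctan2(x[1,0],x[0,0])).round(1),'zax',x[:,2].round(3),'w',round(s['grip_width']*1000,1),'f',s['force'].round(1),s['gripper_force']);return s
E
python3 -c "
from h import *
st()"
```

```text
3.2 q [-0.14  0.28  0.63  1.95 -0.01  1.22] tcp [486.2 -72.3 470.6] xang 102.2 zax [-0.029 -0.007 -1.   ] w 85.1 f [-0.2 -0.7  0.4] 0.0
```

>>> {"api": "step_arm", "payload": {"targets": "0 10 0 0 0 10 85; 0 20 0 0 0 20 85; 2 25 0 0 0 30 85; 2 25 -20 0 0 40 85; 2 25 -40 0 0 50 85; 2 25 -60 0 0 60 85; 2 25 -80 0 0 66 85; 2 25 -100 0 0 66 85; 2 25 -110 0 0 66 85; 2 25 -110 0 0 66 85"}}

```text
time_s: 4.45
tcp_pos: [0.4885, -0.0471, 0.3599]
tool_rot: [0.102, 0.995, -0.015, -0.002]
force: [0.0, -0.1, 1.0]
grip_width: 0.0853
gripper_force: 0.0
```

```bash
python3 - <<'E'
from h import *
s=st()
p,d=vision.camera("wrist");np.savez("pics/w1.npz",p=p,d=d,t=s['tcp_pos'],r=s['tool_rot']);cv2.imwrite("pics/w1.png",cv2.resize(p[:,:,::-1],(768,576)))
E
```

```text
4.45 q [-0.08  0.21  0.24  1.61 -0.03  0.13] tcp [488.5 -47.1 359.9] xang 168.3 zax [-0.006 -0.029 -1.   ] w 85.3 f [ 0.  -0.1  1. ] 0.0
```

View pics/w1.png

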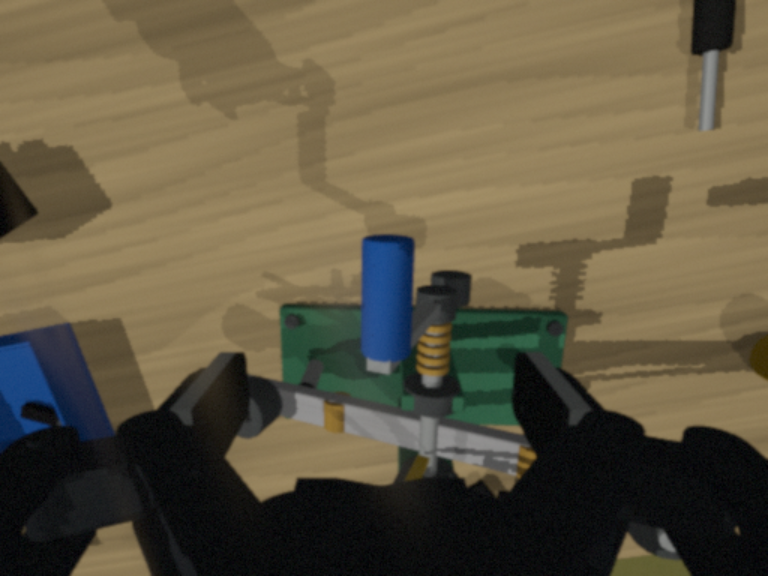

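```bash
python3 - <<'E'
from h import *
z=np.load("pics/w1.npz");t,q=z['t'],z['r']
W=lambda a:np.array([(x/1.5,y/1.5) for x,y in a])
c=np.array([[-.07,.16,.018],[-.07,-.16,.018],[-.07,.16,.018]])[:2]
o=W([(564,313),(281,304)])
oh=W([(388,243),(386,355)])
f=lambda p:np.vstack([projw(rig2w(p[:3],c),t,q)-o,projw(rig2w(p[:3],[pol(p[3],-.1905,.11),pol(p[3],-.1255,.11)]),t,q)-oh]).ravel()
for fix in (0,1):
  s=least_squares(f if not fix else lambda p:f(np.r_[p[:3],.35]),[.65,-.044,-.2,.35]);print(s.x.round(4),s.fun.round(1));a=.35 if fix else s.x[3];print(rig2w(s.x[:3],pol(a,-.158,.11)))
E
```

```text
[ 0.6543 -0.0459 -0.2182  0.3293] [ 2.   2.8 -2.7  4.5  0.2 -2.6  0.1 -0.6]
[[ 0.49236638 -0.04638529  0.25408835]]
[ 0.6549 -0.0449 -0.2227  0.35  ] [ 2.8  3.4 -1.9  4.3 -0.1 -2.6 -0.5 -0.8]
[[ 0.4924307  -0.04674666  0.253331  ]]
```

>>> {"api": "step_arm", "payload": {"targets": "1 0 -20 1.7 -0.3 0 85; 1 0 -45 1.7 -0.3 0 85; 1 0 -70 1.7 -0.3 0 85; 1 0 -90 1.7 -0.3 0 85; 1 0 -102 1.7 -0.3 0 85; 1 0 -107 1.7 -0.3 0 85; 1 0 -107 1.7 -0.3 0 85; 1 0 -107 1.7 -0.3 0 85"}}

```text
time_s: 5.5
tcp_pos: [0.4905, -0.047, 0.2542]
tool_rot: [0.102, 0.995, 0.0, 0.001]
force: [-0.6, -0.3, -0.1]
grip_width: 0.085
gripper_force: 0.0
```

```bash
python3 - <<'E'
from h import *
s=st()
p,d=vision.camera("wrist");q,_=vision.camera("side");t,_=vision.camera("top")
np.savez("pics/s2.npz",p=q)
cv2.imwrite("pics/c2.png",np.vstack([np.hstack([cv2.resize(p,(384,288)),cv2.resize(t[130:226,200:328],(384,288))]),np.hstack([cv2.resize(q[130:220,200:320],(384,288)),cv2.resize(d,(384,288))[:,:,None].repeat(3,2)*255])])[:,:,::-1].astype(np.uint8))
E
```

```text
5.5 q [-0.1   0.22 -0.01  1.34  0.    0.11] tcp [490.5 -47.  254.2] xang 168.3 zax [ 0.002  0.    -1.   ] w 85.0 f [-0.6 -0.3 -0.1] 0.0
```

View pics/c2.png

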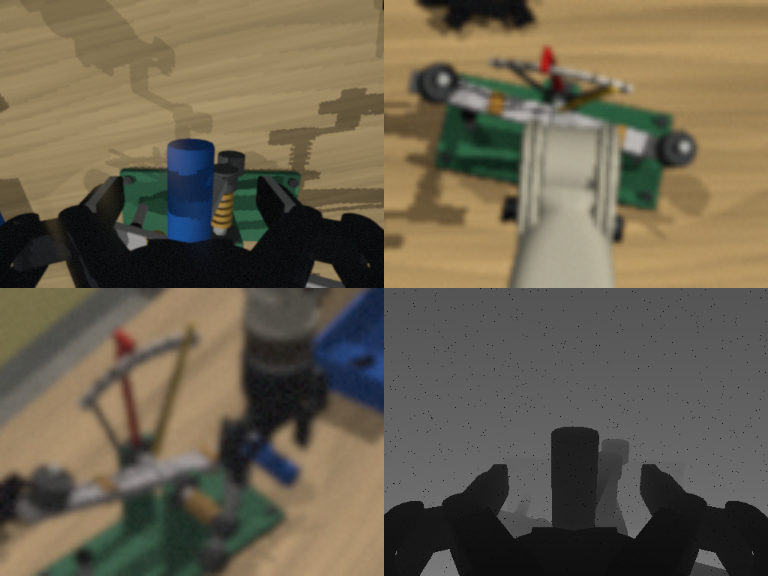

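>>> {"api": "step_arm", "payload": {"targets": "0 0 0 0 0 0 60; 0 0 0 0 0 0 45; 0 0 0 0 0 0 30; 0 0 0 0 0 0 22; 0 0 0 0 0 0 22; 0 0 0 0 0 0 22; 0 0 0 0 0 0 22; 0 0 0 0 0 0 22", "grip_force": 25}}

```text
time_s: 6.65
tcp_pos: [0.4899, -0.047, 0.2534]
tool_rot: [0.102, 0.995, 0.0, 0.0]
force: [-0.0, -0.9, 2.1]
grip_width: 0.0275
gripper_force: 24.7
```

```bash
cat >> h.py <<'E'
RIG=np.array([.651,-.0445,-.205])
BB=np.arange(-.45,.5,.004)
def sample(img,uv): return cv2.remap(img,uv[:,0].astype(np.float32)[None],uv[:,1].astype(np.float32)[None],cv2.INTER_CUBIC)[0]
def prof(n,p,rs=np.linspace(.09,.19,40),x=.009):
    f=cv2.GaussianBlur(p,(0,0),.7).astype(np.float32);c=f[...,2]/(f.sum(2)+15)   # blue fraction low = yellow
    return np.array([-sample(c,proj(n,rig2w(RIG,[pol(b,x,r) for r in rs]))).mean() for b in BB])
def peak(sc,lo=-.42,hi=.47):
    d=sc-np.convolve(np.pad(sc,20,'edge'),np.ones(41)/41,'valid')
    d=np.where((BB>=lo)&(BB<=hi),d,-9);i=int(d.argmax());i=min(max(i,3),len(BB)-4)
    w=slice(i-3,i+4);k=np.polyfit(BB[w],d[w],2);return -k[1]/2/k[0],d[i]
E
python3 - <<'E'
from h import *
s=st()
for n in("side","top"):
  for i in range(3):
    p,d=vision.camera(n)
    if i==0:np.savez(f"pics/g_{n}.npz",p=p,d=d)
    sc=prof(n,p);print(n,np.round(peak(sc),4))
  print((sc[::6]*1000).round().astype(int))
  f=cv2.GaussianBlur(p,(0,0),.7).astype(float);r=f[...,0]/(f.sum(2)+15);uv=proj(n,rig2w(RIG,pol(-.1,.02,.19)))[0];print(uv)
  u,v=uv.round().astype(int);m=r[v-12:v+13,u-12:u+13]>.6;ys,xs=np.nonzero(m);print(m.sum(),xs.mean()+u-12,ys.mean()+v-12,xs.min()+u-12,xs.max()+u-12,ys.min()+v-12,ys.max()+v-12)
E
```

```text
6.65 q [-0.1   0.22 -0.01  1.34  0.    0.11] tcp [489.9 -47.  253.4] xang 168.3 zax [ 0.  0. -1.] w 27.5 f [-0.  -0.9  2.1] 24.74959909915924
side [0.3604 0.0132]
side [0.3608 0.0132]
side [0.3612 0.0134]
[-259 -258 -256 -256 -255 -254 -250 -247 -243 -239 -240 -246 -253 -256
 -257 -258 -258 -258 -259 -259 -259 -259 -260 -259 -259 -259 -258 -257
 -257 -255 -250 -242 -230 -219 -216 -222 -233 -242 -247 -249]
[238.96822129 148.44557459]<stdin>:10: RuntimeWarning: Mean of empty slice.
  ret = ret.dtype.type(ret / rcount)
Traceback (most recent call last):
ValueError: zero-size array to reduction operation minimum which has no identity
```

```bash
sed -i 's|c=f\[...,2\]/(f.sum(2)+15) .*|c=-(np.minimum(f[...,0],f[...,1])-f[...,2])/(f.sum(2)+15)|' h.py; python3 - <<'E'
from h import *
for n in("side","top"):
  p=np.load(f"pics/g_{n}.npz")['p'] if n=="side" else vision.camera("top")[0]
  np.savez(f"pics/g_{n}.npz",p=p);sc=prof(n,p);print(n,np.round(peak(sc),4),(sc[::8]*1000).round().astype(int))
z=np.load("pics/w0.npz")
def red(p,nm):
  f=p.astype(float);m=(f[...,0]/(f.sum(2)+15)>.5)&(f[...,0]>50);k,l,stt,cc=cv2.connectedComponentsWithStats(m.astype(np.uint8))
  for i in range(1,k):
    if stt[i,4]>6:print(nm,stt[i],cc[i].round(1))
for n in("side","top"):red(np.load(f"pics/g_{n}.npz")['p'],n)
p=z['p'];red(p,"w0")
f=p.astype(float);m=(f[...,0]/(f.sum(2)+15)>.5)&(f[...,0]>50)
for v in range(76,122,3):
  xs=np.nonzero(m[v,170:260])[0]+170
  if len(xs):print(v,xs.min(),xs.max())
print("w pred ptr",projw(rig2w(RIG,pol(.35,.009,.19)),z['t'],z['r']),"obs",456/1.5,188/1.5)
for a in(-.14,-.1,-.06):
  for x in(.009,.03): print(a,x,projw(rig2w(RIG,pol(a,x,.19)),z['t'],z['r']).round(1),*[proj(n,rig2w(RIG,pol(a,x,.19))).round(1) for n in("side","top")])
E
```

```text
side [0.36   0.0157] [ 65  66  68  67  65  62  59  52  51  58  62  63  64  65  65  66  66  66
  66  66  66  67  71  81  99 114 111  95  82  78]
top [0.3624 0.0395] [ 83  84  83  77  65  47  45  60  67  59  43  43  56  33  21  20  22  24
  14  26  60  96 114 127 165 208 203 163 124 103]
side [237 144   4   5  13] [238.2 146.5]
top [252 146   5   8  28] [253.8 149.6]
top [257 156   2   4   7] [257.6 157.3]
w0 [188  78  54  40 828] [202.6  95.4]
w0 [31 97  4  5  8] [32.8 99.5]
w0 [ 20 103   7   4   9] [ 23.1 104.1]
w0 [ 18 105   6   6  11] [ 20.  107.6]
w0 [ 24 114   7  12  28] [ 27.2 119.4]
79 190 201
82 189 206
85 189 216
88 189 224
91 189 234
94 189 241
97 189 205
100 189 204
103 189 204
106 189 204
109 188 204
112 188 204
115 189 203
w pred ptr [[295.4933097  123.41910584]] obs 304.0 125.33333333333333
-0.14 0.009 [[187.3 115.4]] [[239.4 151.1]] [[250.7 153.4]]
-0.14 0.03 [[187.7  89. ]] [[235.5 148.3]] [[251.8 147.8]]
-0.1 0.009 [[196.1 116.1]] [[241.  149.9]] [[252.8 153.7]]
-0.1 0.03 [[196.7  89.6]] [[237.1 147.1]] [[253.9 148.1]]
-0.06 0.009 [[205.  116.9]] [[242.6 148.8]] [[254.9 154. ]]
-0.06 0.03 [[205.8  90.3]] [[238.8 146.1]] [[255.9 148.4]]
```

```bash
cat > c.py <<'E'
from h import *
import json,sys,os
G,J,K,D,DB,LAG=.156,.0375,.09,.008,.002,.04
A0=.35;T0=np.array([489.9,-47.0,253.4]);DT=.005;BIAS=.0105
def W(a): # world mm from grasp pose
    y=-110*(np.sin(a)-np.sin(A0));z=110*(np.cos(a)-np.cos(A0));return np.array([-np.sin(RIG[2])*y,np.cos(RIG[2])*y,z])
def A(w): return np.arcsin(np.clip(np.sin(A0)-(np.cos(RIG[2])*w[1]-np.sin(RIG[2])*w[0])/110,-1,1))
F="s.json"
def load(): return json.load(open(F)) if os.path.exists(F) else dict(w=[0,0,0],knots=[[0,A0]],meas=[],kf=None)
def acmd(kn,t): kn=np.array(kn);return np.interp(t,kn[:,0],kn[:,1])
def step(x,a,ad,floor=True):
    b,v,m=x;acc=(G*np.sin(b)+m+K*(a-b)+D*(ad-v)-DB*v)/J
    v=v+acc*DT;b=b+v*DT
    if b>=.35 and floor: b=.35;v=min(v,0)
    return np.array([b,v,m])
def look(S,n=2):
    out=[]
    for _ in range(n):
        t=manip.observe()['time_s'];p,_=vision.camera("side");pk=peak(prof("side",p))
        out.append((t,pk[0]-BIAS,pk[1]))
    S['meas']+=[o[:2] for o in out];return out,manip.observe()['time_s'],p
def kf(S,meas,tend):
    x,P,t=np.array(S['kf']['x']),np.array(S['kf']['P']),S['kf']['t']
    def adv(x,P,t,te):
        while t<te-1e-6:
            a=acmd(S['knots'],t-LAG);ad=(a-acmd(S['knots'],t-LAG-DT))/DT
            Fm=np.array([[1,DT,0],[(G-K)/J*DT,1,DT/J],[0,0,1]])
            x=step(x,a,ad,S['kf'].get('floor',False));P=Fm@P@Fm.T+np.diag([1e-9,(3e-3)**2*DT,(2e-3)**2*DT]);t+=DT
        return x,P,te
    for tm,b,_ in meas:
        x,P,t=adv(x,P,t,tm);s=P[0,0]+.002**2;k=P[:,0]/s;S['kf']['innov']=b-x[0];x=x+k*(b-x[0]);P=P-np.outer(k,P[0])
    x,P,t=adv(x,P,t,tend);S['kf'].update(x=x.tolist(),P=P.tolist(),t=t);return x
def simplan(x,aprev,ak,n=25):
    a=np.r_[aprev,ak];tt=np.arange(len(ak)*n)*DT-LAG;aa=np.interp(tt/.125,np.arange(len(a)),a);ad=np.diff(np.r_[aprev,aa])/DT
    B=[]
    for i in range(len(aa)): x=step(x,aa[i],ad[i],False);B.append(x)
    return np.array(B)
def plan(x,aprev,ref,N=14):
    def f(ak):
        X=simplan(x,aprev,ak)[24::25];da=np.diff(np.r_[aprev,ak])
        r=ref(np.arange(1,N+1)*.125)
        aeq=X[-1,0]-(G*np.sin(X[-1,0])+x[2])/K
        return np.r_[10*(X[:,0]-r),40*(X[-1,0]-r[-1]),30*(X[-1,1]-(r[-1]-r[-2])/.125),.8*da,1.5*np.diff(da),.5*(ak[-1]-aeq)]
    a0=x[0]-(G*np.sin(x[0])+x[2])/K
    return least_squares(f,np.full(N,np.clip(a0,-.6,1)),bounds=(-.75,1.3)).x
def emit(S,ak,n,now,jaw=22):
    w0=np.array(S['w']);rows=[];kn=[[now,float(A(w0))]]
    for i in range(n):
        r=np.round((W(ak[i])-w0)*2)/2;rows.append("%g %g %g 0 0 0 %g"%(*(r+0.),jaw));S['w']=(w0+r).tolist();kn.append([now+.125*(i+1),float(A(w0+r))])
    S['knots']+=kn;json.dump(S,open(F,'w'));print("; ".join(rows))
E
python3 - <<'E'
from c import *
S=load();o,t,_=look(S,1);print(t,o)
emit(S,np.r_[np.linspace(A0,.05,7)[1:],np.linspace(.05,-.05,5)[1:]],10,t)
E
```

```text
6.9 [(6.85, np.float64(0.35052116644859527), np.float64(0.015564791494753302))]
1 5 2 0 0 0 22; 2 10.5 3 0 0 0 22; 3 15.5 4.5 0 0 0 22; 4.5 21 5.5 0 0 0 22; 5.5 26 6 0 0 0 22; 6.5 31.5 6.5 0 0 0 22; 7 34 6.5 0 0 0 22; 7.5 37 6.5 0 0 0 22; 8 39.5 6.5 0 0 0 22; 9 42.5 6.5 0 0 0 22
```

>>> {"api": "step_arm", "payload": {"targets": "1 5 2 0 0 0 22; 2 10.5 3 0 0 0 22; 3 15.5 4.5 0 0 0 22; 4.5 21 5.5 0 0 0 22; 5.5 26 6 0 0 0 22; 6.5 31.5 6.5 0 0 0 22; 7 34 6.5 0 0 0 22; 7.5 37 6.5 0 0 0 22; 8 39.5 6.5 0 0 0 22; 9 42.5 6.5 0 0 0 22", "grip_force": 20}}

```text
time_s: 8.15
tcp_pos: [0.4993, -0.0044, 0.2599]
tool_rot: [0.102, 0.995, 0.0, 0.0]
force: [1.9, -3.8, 4.8]
grip_width: 0.027
gripper_force: 24.9
```

```bash
cat > ramp.py <<'E'
from c import *
S=load();s=st();w=s['tcp_pos']*1000-T0;print("a tcp",A(w),"cmd",A(np.array(S['w'])),"slip",(w-np.array(S['w'])).round(1))
o,t,_=look(S,2);print(t,[round(float(q[1]),4) for q in o])
ac=A(np.array(S['w']));d=float(sys.argv[1]);n=int(sys.argv[2])
emit(S,ac+np.arange(1,n+1)/n*d,n,t)
E
python3 ramp.py -.12 4
```

```text
8.15 q [-0.01  0.23  0.02  1.36 -0.    0.19] tcp [499.3  -4.4 259.9] xang 168.3 zax [ 0.001 -0.    -1.   ] w 27.0 f [ 1.9 -3.8  4.8] 24.872994124889374
a tcp -0.05360741649400383 cmd -0.052054755235412524 slip [ 0.4  0.1 -0. ]
8.25 [0.3499, 0.3513]
0.5 3.5 0 0 0 0 22; 1 6.5 -0.5 0 0 0 22; 2 9.5 -1 0 0 0 22; 2.5 13 -1.5 0 0 0 22
```

>>> {"api": "step_arm", "payload": {"targets": "0.5 3.5 0 0 0 0 22; 1 6.5 -0.5 0 0 0 22; 2 9.5 -1 0 0 0 22; 2.5 13 -1.5 0 0 0 22"}}

```text
time_s: 8.75
tcp_pos: [0.5021, 0.0085, 0.2585]
tool_rot: [0.102, 0.995, 0.0, 0.001]
force: [4.4, -4.4, 3.5]
grip_width: 0.0276
gripper_force: 24.7
```

```bash
python3 ramp.py -.12 4
```

```text
8.75 q [ 0.02  0.24  0.03  1.35 -0.    0.22] tcp [502.1   8.5 258.5] xang 168.3 zax [ 0.001 -0.    -1.   ] w 27.6 f [ 4.4 -4.4  3.5] 24.68036949634552
a tcp -0.1744727049443376 cmd -0.1732300847395148 slip [ 0.7 -0.   0.1]
8.85 [0.3514, 0.3504]
0.5 3 -0.5 0 0 0 22; 1.5 6.5 -1.5 0 0 0 22; 2 9.5 -2 0 0 0 22; 2.5 12.5 -3 0 0 0 22
```

>>> {"api": "step_arm", "payload": {"targets": "0.5 3 -0.5 0 0 0 22; 1.5 6.5 -1.5 0 0 0 22; 2 9.5 -2 0 0 0 22; 2.5 12.5 -3 0 0 0 22"}}

```text
time_s: 9.35
tcp_pos: [0.5045, 0.0209, 0.2552]
tool_rot: [0.102, 0.995, -0.0, 0.001]
force: [3.9, -4.1, 3.3]
grip_width: 0.027
gripper_force: 24.9
```

```bash
python3 ramp.py -.12 4
```

```text
9.35 q [ 0.04  0.25  0.03  1.35 -0.    0.25] tcp [504.5  20.9 255.2] xang 168.3 zax [ 0.001 -0.    -1.   ] w 27.0 f [ 3.9 -4.1  3.3] 24.86783891916275
a tcp -0.2924552062634362 cmd -0.29239713335984063 slip [ 0.6 -0.1 -0.2]
9.45 [0.3476, 0.3456]
1 3 -1 0 0 0 22; 1.5 6 -2 0 0 0 22; 2 9 -3.5 0 0 0 22; 2.5 12 -4.5 0 0 0 22
```

```bash
cat > ctl.py <<'E'
from c import *
S=load();n=int(sys.argv[1]);nl=2
if len(sys.argv)>2: S['ref']=None;arg=list(map(float,sys.argv[2:4]))
s=manip.observe();w=s['tcp_pos']*1000-T0
if S.get('init'): o=[(t,b,0) for t,b in S['meas'][-2:]];now=s['time_s'];S['init']=0
else: o,now,p=look(S,nl);np.savez(f"pics/z{now:.2f}.npz",p=p)
x=kf(S,o,now)
if S['ref'] is None: S['ref']=[now,float(x[0]),now+arg[0],arg[1]]
t0,b0,t1,b1=S['ref'];ref=lambda t:b0+(b1-b0)*.5*(1-np.cos(np.pi*np.clip((now+t-t0)/(t1-t0),0,1)))
ap=float(A(np.array(S['w'])));ak=plan(x,ap,ref);X=simplan(x,ap,ak)[24::25,0]
print(now,"meas",[(round(float(q[1]),4),round(float(q[2]),4)) for q in o],"x",x.round(4),"sd",np.sqrt(np.diag(S['kf']['P'])).round(4),"innov",round(S['kf']['innov'],4),"ref",ref(0).round(3),"slip",(w-np.array(S['w'])).round(1))
print("a",ak[:n].round(3),"b pred",X[:n].round(3),"end",X[-1].round(3));emit(S,ak,n,now)
E
python3 - <<'E'
from c import *
S=load();S['knots']=S['knots'][:-5];S['w']=[9+2.5+2.5,42.5+13+12.5,6.5-1.5-3.0];print(A(np.array(S['w'])),S['knots'][-1],S['meas'])
S['kf']=dict(x=[.348,-.025,.001],P=np.diag([.002**2,.03**2,.006**2]).tolist(),t=9.35,innov=0);S['init']=1;json.dump(S,open(F,'w'))
E
python3 ctl.py 4 2.5 -.1
```

```text
-0.29239713335984063 [9.35, -0.29239713335984063] [[6.85, 0.35052116644859527], [8.15, 0.34988577154383993], [8.2, 0.3513069674157975], [8.75, 0.3514250069058692], [8.8, 0.3504076226969668], [9.35, 0.3475503484145463], [9.4, 0.34561656577370653]]
9.45 meas [(0.3476, 0.0), (0.3456, 0.0)] x [ 0.3441 -0.0396  0.0009] sd [0.0025 0.0298 0.006 ] innov -0.0007 ref 0.344 slip [ 0.6  0.1 -0.2]
a [-0.317 -0.342 -0.361 -0.366] b pred [0.338 0.33  0.317 0.3  ] end -0.009
0.5 2.5 -1 0 0 0 22; 1 5 -1.5 0 0 0 22; 1.5 7 -2.5 0 0 0 22; 1.5 7.5 -2.5 0 0 0 22
```

>>> {"api": "step_arm", "payload": {"targets": "0.5 2.5 -1 0 0 0 22; 1 5 -1.5 0 0 0 22; 1.5 7 -2.5 0 0 0 22; 1.5 7.5 -2.5 0 0 0 22"}}

```text
time_s: 9.95
tcp_pos: [0.506, 0.0284, 0.2525]
tool_rot: [0.102, 0.995, -0.0, 0.0]
force: [4.5, -4.4, 0.6]
grip_width: 0.0272
gripper_force: 24.7
```

```bash
python3 ctl.py 4
```

```text
10.05 meas [(0.3367, 0.0096), (0.341, 0.0085)] x [ 0.3378 -0.017   0.0092] sd [0.0025 0.0275 0.003 ] innov 0.0064 ref 0.284 slip [ 0.6 -0.1 -0.4]
a [-0.75  -0.75  -0.711 -0.539] b pred [0.332 0.309 0.271 0.221] end -0.096
7.5 35 -22.5 0 0 0 22; 7.5 35 -22.5 0 0 0 22; 7 31.5 -19.5 0 0 0 22; 3.5 16.5 -8.5 0 0 0 22
```

```bash
python3 - <<'E'
from c import *
t,_=vision.camera("top");q,_=vision.camera("side")
np.savez("pics/u.npz",t=t,q=q)
a=np.hstack([cv2.resize(q[130:215,200:305],None,fx=3.8,fy=5,interpolation=3),cv2.resize(t[135:220,205:310],None,fx=3.8,fy=5,interpolation=3)])
cv2.imwrite("pics/u.png",cv2.convertScaleAbs(a,alpha=1.3)[:,:,::-1]);print(manip.observe()['time_s'],a.shape)
for n,p in(("side",q),("top",t)): print(n,peak(prof(n,p)),peak(prof(n,p,np.linspace(.13,.19,30))))
E
```

```text
10.15 (425, 798, 3)
side (np.float64(0.34687225349503703), np.float64(0.009289134021212425)) (np.float64(0.3431005703480673), np.float64(0.009540240757349064))
top (np.float64(0.3607290835607088), np.float64(0.03861903235679717)) (np.float64(0.3569300479421975), np.float64(0.04417151885061732))
```

View pics/u.png

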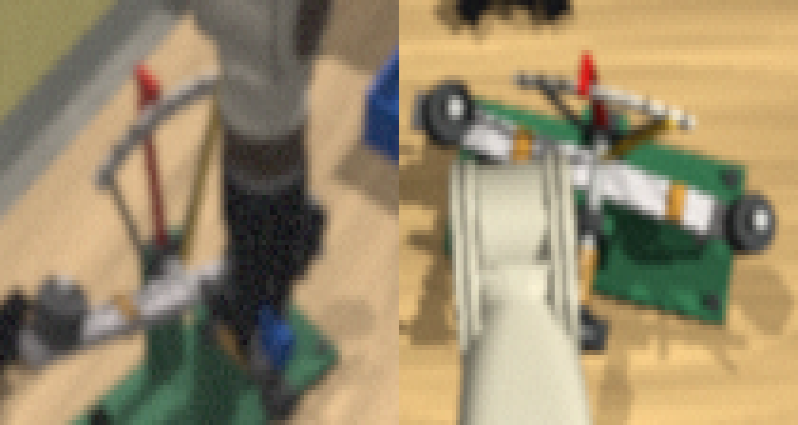

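```bash
python3 - <<'E'
s=open('c.py').read()
i=s.index("def look");j=s.index("def kf")
s=s[:i]+'''def look(S,n=2,pred=None):
    out=[]
    for i in range(n):
        t=manip.observe()['time_s'];cam="top" if (pred is None or pred>.2 or i%2==0) else "side";p,_=vision.camera(cam)
        lo,hi=(-.42,.47) if pred is None else (pred-.1,pred+.12)
        pk=peak(prof(cam,p),lo,hi);out.append((t,pk[0]-(.0124 if cam=="top" else BIAS),pk[1]));np.savez(f"pics/z{t:.2f}{cam}.npz",p=p)
    S['meas']+=[o[:2] for o in out];return out,manip.observe()['time_s'],p
'''+s[j:];open('c.py','w').write(s)
from c import *
S=load();S['knots']=S['knots'][:-5];S['w']=[14+1.5,68+7.5,2-2.5];S['kf']=None;print(A(np.array(S['w'])),S['knots'][-1])
json.dump(S,open(F,'w'))
E
python3 ramp.py -.08 3
```

```text
-0.36588784794444235 [9.95, -0.36588784794444235]
10.15 q [ 0.06  0.25  0.03  1.34 -0.    0.26] tcp [506.   28.3 252.5] xang 168.3 zax [ 0.001 -0.    -1.   ] w 27.0 f [ 4.6 -4.5  1.6] 24.6858349442482
a tcp -0.3655365665384839 cmd -0.36588784794444235 slip [ 0.6 -0.2 -0.4]
10.25 [0.3496, 0.3492]
0.5 2.5 -1 0 0 0 22; 1.5 5.5 -2.5 0 0 0 22; 2 8 -3.5 0 0 0 22
```

>>> {"api": "step_arm", "payload": {"targets": "0.5 2.5 -1 0 0 0 22; 1.5 5.5 -2.5 0 0 0 22; 2 8 -3.5 0 0 0 22"}}

```text
time_s: 10.62
tcp_pos: [0.5076, 0.0365, 0.2491]
tool_rot: [0.102, 0.995, -0.0, 0.0]
force: [3.0, -3.9, 1.8]
grip_width: 0.0272
gripper_force: 24.7
```

```bash
cp s.json s_prev.json; python3 ramp.py -.08 3
```

```text
10.625 q [ 0.07  0.26  0.03  1.34 -0.    0.28] tcp [507.6  36.5 249.1] xang 168.3 zax [ 0. -0. -1.] w 27.2 f [ 3.  -3.9  1.8] 24.67121422290802
a tcp -0.4474799312714094 cmd -0.4474679552673866 slip [ 0.2 -0.  -0.3]
10.725 [0.3495, 0.3494]
0.5 2.5 -1.5 0 0 0 22; 1 5 -3 0 0 0 22; 1.5 7.5 -4.5 0 0 0 22
```

>>> {"api": "step_arm", "payload": {"targets": "0.5 2.5 -1.5 0 0 0 22; 1 5 -3 0 0 0 22; 1.5 7.5 -4.5 0 0 0 22"}}

```text
time_s: 11.1
tcp_pos: [0.5091, 0.044, 0.2446]
tool_rot: [0.102, 0.995, 0.0, 0.0]
force: [3.4, -3.9, 2.7]
grip_width: 0.0272
gripper_force: 24.9
```

```bash
cp s.json s_prev.json; python3 ramp.py -.06 3
```

```text
11.1 q [ 0.09  0.26  0.02  1.33 -0.    0.29] tcp [509.1  44.  244.6] xang 168.3 zax [ 0. -0. -1.] w 27.2 f [ 3.4 -3.9  2.7] 24.946836233139038
a tcp -0.5265317451620454 cmd -0.5261574567190193 slip [ 0.2 -0.  -0.3]
11.2 [0.3439, 0.3451]
0.5 2 -1 0 0 0 22; 0.5 3.5 -2 0 0 0 22; 1 5.5 -3 0 0 0 22
```

```bash
python3 - <<'E'
from c import *
m=load()['meas'];S=json.load(open("s_prev.json"));S['meas']=m;print(S['knots'][-1],A(np.array(S['w'])))
S['kf']=dict(x=[.3455,-.02,.0225],P=np.diag([.002**2,.03**2,.004**2]).tolist(),t=11.1,innov=0);S['init']=1;json.dump(S,open(F,'w'))
s=open('ctl.py').read().replace("look(S,nl)","look(S,nl,S['kf'].get('pred'))").replace("emit(S,","S['kf']['pred']=float(X[n-1]);emit(S,");open('ctl.py','w').write(s)
s=open('c.py').read().replace("LAG=.156,.0375,.09,.008,.002,.04","LAG=.156,.0375,.09,.008,.002,.02");open('c.py','w').write(s)
E
python3 ctl.py 3 3 -.1
```

```text
[11.1, -0.5261574567190193] -0.5261574567190193
11.2 meas [(0.3439, 0.0), (0.3451, 0.0)] x [ 0.3434 -0.0201  0.0226] sd [0.0025 0.0276 0.004 ] innov 0.0016 ref 0.343 slip [ 0.2  0.1 -0.4]
a [-0.546 -0.564 -0.576] b pred [0.34  0.334 0.326] end 0.064
0.5 2 -1 0 0 0 22; 0.5 3.5 -2 0 0 0 22; 1 4.5 -2.5 0 0 0 22
```

>>> {"api": "step_arm", "payload": {"targets": "0.5 2 -1 0 0 0 22; 0.5 3.5 -2 0 0 0 22; 1 4.5 -2.5 0 0 0 22"}}

```text
time_s: 11.58
tcp_pos: [0.5099, 0.0484, 0.2421]
tool_rot: [0.102, 0.995, -0.0, -0.0]
force: [3.4, -4.8, 2.8]
grip_width: 0.0273
gripper_force: 24.8
```

```bash
python3 ctl.py 3
```

```text
11.675 meas [(0.3207, 0.0349), (0.3169, 0.0375)] x [ 0.3107 -0.1169  0.0224] sd [0.0023 0.0241 0.003 ] innov 0.0014 ref 0.317 slip [ 0.  -0.1 -0.3]
a [-0.536 -0.517 -0.51 ] b pred [0.295 0.277 0.257] end -0.031
-1 -3.5 2 0 0 0 22; -1.5 -5.5 3.5 0 0 0 22; -1.5 -6 3.5 0 0 0 22
```

Lifted, and the model matches.

>>> {"api": "step_arm", "payload": {"targets": "-1 -3.5 2 0 0 0 22; -1.5 -5.5 3.5 0 0 0 22; -1.5 -6 3.5 0 0 0 22"}}

```text
time_s: 12.05
tcp_pos: [0.5089, 0.0441, 0.2451]
tool_rot: [0.101, 0.995, 0.002, -0.0]
force: [5.4, 0.7, -1.1]
grip_width: 0.0273
gripper_force: 24.4
```

```bash
python3 ctl.py 3
```

```text
12.15 meas [(0.2344, 0.0545), (0.2225, 0.0611)] x [ 0.2092 -0.2695  0.0185] sd [0.0019 0.0116 0.0015] innov 0.0003 ref 0.242 slip [ 0.5  1.6 -0.8]
a [-0.249 -0.16  -0.207] b pred [0.176 0.151 0.132] end -0.089
-5.5 -26 11 0 0 0 22; -7.5 -35.5 13 0 0 0 22; -6 -30.5 12 0 0 0 22
```

>>> {"api": "step_arm", "payload": {"targets": "-5.5 -26 11 0 0 0 22; -7.5 -35.5 13 0 0 0 22; -6 -30.5 12 0 0 0 22"}}

```text
time_s: 12.52
tcp_pos: [0.5014, 0.0117, 0.2584]
tool_rot: [0.102, 0.995, -0.0, -0.001]
force: [-2.5, -0.7, 9.1]
grip_width: 0.0273
gripper_force: 24.9
```

```bash
python3 ctl.py 3
```

```text
12.625 meas [(0.1265, 0.0666), (0.129, 0.0183)] x [ 0.1192 -0.1092  0.0189] sd [0.0019 0.0113 0.0015] innov 0.0095 ref 0.139 slip [-1.  -0.3  0.5]
a [-0.365 -0.435 -0.413] b pred [0.105 0.087 0.063] end -0.1
3 16.5 -5 0 0 0 22; 4.5 23.5 -8 0 0 0 22; 4 21 -7 0 0 0 22
```

>>> {"api": "step_arm", "payload": {"targets": "3 16.5 -5 0 0 0 22; 4.5 23.5 -8 0 0 0 22; 4 21 -7 0 0 0 22"}}

```text
time_s: 13.0
tcp_pos: [0.5061, 0.0343, 0.2496]
tool_rot: [0.101, 0.995, 0.001, -0.001]
force: [2.5, 0.7, -3.9]
grip_width: 0.0272
gripper_force: 24.9
```

```bash
python3 ctl.py 3
```

```text
13.1 meas [(0.0385, 0.0767), (0.0412, 0.0203)] x [ 0.0201 -0.2931  0.0172] sd [0.0019 0.0112 0.0015] innov 0.0163 ref 0.032 slip [-0.3  1.3 -1.3]
a [-0.105  0.046  0.056] b pred [-0.016 -0.044 -0.063] end -0.1
-6.5 -32 8.5 0 0 0 22; -10 -48 9 0 0 0 22; -10 -49 9 0 0 0 22
```

>>> {"api": "step_arm", "payload": {"targets": "-6.5 -32 8.5 0 0 0 22; -10 -48 9 0 0 0 22; -10 -49 9 0 0 0 22"}}

```text
time_s: 13.48
tcp_pos: [0.4955, -0.0163, 0.2604]
tool_rot: [0.102, 0.995, 0.001, -0.0]
force: [-4.2, 2.8, 7.5]
grip_width: 0.0273
gripper_force: 24.7
```

```bash
sed -i 's/ or i%2==0)/ or True)/' c.py; python3 ctl.py 3
```

```text
13.575 meas [(-0.0572, 0.0778), (-0.0608, 0.0783)] x [-0.0638 -0.0427  0.0181] sd [0.0019 0.0112 0.0015] innov 0.0008 ref -0.054 slip [-0.9 -0.3  0.5]
a [-0.12  -0.203 -0.198] b pred [-0.067 -0.072 -0.079] end -0.1
4 19 -0.5 0 0 0 22; 5.5 27.5 -2 0 0 0 22; 5.5 27 -2 0 0 0 22
```

>>> {"api": "step_arm", "payload": {"targets": "4 19 -0.5 0 0 0 22; 5.5 27.5 -2 0 0 0 22; 5.5 27 -2 0 0 0 22"}}

```text
time_s: 13.95
tcp_pos: [0.5019, 0.0113, 0.2577]
tool_rot: [0.101, 0.995, -0.0, -0.0]
force: [-1.7, -1.0, 2.8]
grip_width: 0.0274
gripper_force: 25.0
```

```bash
python3 ctl.py 3
```

```text
14.05 meas [(-0.091, 0.0645), (-0.1007, 0.0662)] x [-0.1047 -0.1292  0.0156] sd [0.0019 0.0112 0.0015] innov -0.0051 ref -0.097 slip [ 0.   0.3 -0.2]
a [0.048 0.141 0.101] b pred [-0.12  -0.126 -0.124] end -0.1
-5.5 -26 2 0 0 0 22; -7.5 -36 1 0 0 0 22; -6.5 -32 1.5 0 0 0 22
```

>>> {"api": "step_arm", "payload": {"targets": "-5.5 -26 2 0 0 0 22; -7.5 -36 1 0 0 0 22; -6.5 -32 1.5 0 0 0 22"}}

```text
time_s: 14.42
tcp_pos: [0.4949, -0.0225, 0.2591]
tool_rot: [0.103, 0.995, -0.001, -0.0]
force: [-2.6, -3.9, 4.1]
grip_width: 0.0272
gripper_force: 24.7
```

```bash
python3 ctl.py 3; python3 - <<'E'
import numpy as np,cv2,glob
t=np.load(sorted(glob.glob("pics/z14*top.npz"))[-1])['p'];print(sorted(glob.glob("pics/z14*top.npz"))[-1])
cv2.imwrite("pics/v.png",cv2.convertScaleAbs(cv2.resize(t[138:178,225:290],None,fx=12,fy=12,interpolation=3),alpha=1.3)[:,:,::-1])
E
```

```text
14.525 meas [(-0.1593, 0.0517), (-0.1568, 0.0485)] x [-0.1604 -0.0345  0.0106] sd [0.0019 0.0112 0.0015] innov 0.0036 ref -0.1 slip [-0.5 -1.5 -0.3]
a [0.25  0.229 0.096] b pred [-0.161 -0.151 -0.135] end -0.1
-3.5 -15.5 -2.5 0 0 0 22; -3 -13.5 -2 0 0 0 22; 0 0.5 0 0 0 0 22
pics/z14.47top.npz
```

View pics/v.png

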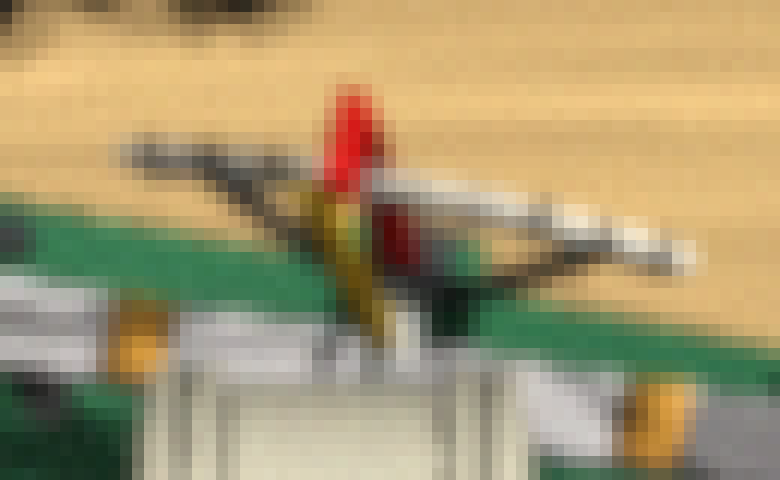

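```bash
cat > fit.py <<'E'
import c
from c import *
S=load();M=np.array([q for q in S['meas'] if q[0]>=11.45]);tq=M[:,0]
# drop side-camera samples
M=M[[i for i,t in enumerate(tq) if round(t,3) not in(12.575,13.05)]]
def sim(p):
    c.G,c.J,c.D=p[0],p[1],p[6];x=np.array([p[3],p[4],p[2]]);t=M[0,0];B=[]
    for tm in M[:,0]:
        while t<tm-1e-6:
            a=acmd(S['knots'],t-p[5]);ad=(a-acmd(S['knots'],t-p[5]-DT))/DT;x=step(x,a,ad,False);t+=DT
        B.append(x[0])
    return np.array(B)
pr=np.array([.156,.0375,.015,M[0,1],-.08,.02,.008]);sd=np.array([.012,.003,.01,.003,.05,.03,.004])
s=least_squares(lambda p:np.r_[(sim(p)-M[:,1])/.003,(p-pr)/sd],pr,x_scale=sd)
print(s.x.round(4),(sim(s.x)-M[:,1]).round(4))
E
python3 fit.py
```

```text
[ 0.1729  0.0383  0.0147  0.3225 -0.1406  0.0475  0.0111] [ 0.0019 -0.0017 -0.004  -0.0045  0.0008  0.0141  0.0008 -0.0008 -0.0082
 -0.0059  0.0046  0.0013]
```

```bash
sed -i 's/=.156,.0375,.09,.008,.002,.02$/=.170,.038,.09,.010,.002,.045/; s/(3e-3)\*\*2\*DT/(1e-2)**2*DT/' c.py; grep -n LAG= c.py; python3 - <<'E'
from c import *
S=load();S['knots']=S['knots'][:-4];w=np.array(S['w'])-[0,.5,0];S['w']=w.tolist();print(A(w),S['knots'][-1])
S['meas']=S['meas'];S['kf'].update(x=[-.1585,-.025,.0135],P=np.diag([.003**2,.03**2,.003**2]).tolist(),t=14.525);S['ref']=[14.525,-.105,14.6,-.105];S['init']=1;json.dump(S,open(F,'w'))
E
sed -i "s/o=\[(t,b,0) for t,b in S\['meas'\]\[-2:\]\]/o=[]/" ctl.py; python3 ctl.py 3
```

```text
3:G,J,K,D,DB,LAG=.170,.038,.09,.010,.002,.045
0.10147911746077747 [14.425, 0.10147911746077747]
14.525 meas [] x [-0.1585 -0.025   0.0135] sd [0.003 0.03  0.003] innov 0.0036 ref -0.105 slip [-0.4 -1.  -0.2]
a [0.209 0.18  0.061] b pred [-0.159 -0.15  -0.135] end -0.105
-2.5 -11.5 -1.5 0 0 0 22; -2 -8.5 -1 0 0 0 22; 1 4.5 0.5 0 0 0 22
```

>>> {"api": "step_arm", "payload": {"targets": "-2.5 -11.5 -1.5 0 0 0 22; -2 -8.5 -1 0 0 0 22; 1 4.5 0.5 0 0 0 22"}}

```text
time_s: 14.9
tcp_pos: [0.4963, -0.0177, 0.2596]
tool_rot: [0.103, 0.995, -0.002, -0.0]
force: [-1.5, -3.5, 3.3]
grip_width: 0.0275
gripper_force: 24.7
```

```bash
python3 ctl.py 3
```

```text
15.0 meas [(-0.1087, 0.062), (-0.1024, 0.0642)] x [-0.0905  0.214   0.0149] sd [0.0022 0.0222 0.0029] innov -0.0038 ref -0.105 slip [-0.1 -1.2 -0.3]
a [-0.362 -0.51  -0.425] b pred [-0.065 -0.054 -0.06 ] end -0.105
9 44.5 -7 0 0 0 22; 12 59 -14 0 0 0 22; 10.5 51 -9.5 0 0 0 22
```

```bash
cat > fit.py <<'E'
import c
from c import *
import glob
S=load();sd_=[float(f[6:-8]) for f in glob.glob("pics/z*side.npz")]
M=np.array([q for q in S['meas'] if q[0]>=11.45 and not any(abs(q[0]-s)<.006 for s in sd_)])
def sim(p):
    c.G,c.J,c.D=p[0],p[1],p[6];c.K=p[7];x=np.array([p[3],p[4],p[2]]);t=M[0,0];B=[]
    for tm in M[:,0]:
        while t<tm-1e-6:
            a=acmd(S['knots'],t-p[5]);ad=(a-acmd(S['knots'],t-p[5]-DT))/DT;x=step(x,a,ad,False);t+=DT
        B.append(x[0])
    return np.array(B)
pr=np.array([.156,.0375,.015,M[0,1],-.08,.03,.008,.09]);sd=np.array([.012,.003,.01,.003,.05,.02,.003,.006])
s=least_squares(lambda p:np.r_[(sim(p)-M[:,1])/.003,(p-pr)/sd],pr,x_scale=sd)
print(len(M),sd_,s.x.round(4),"cost",s.cost.round(2));print((sim(s.x)-M[:,1]).round(4),M[:,1].round(3))
E
python3 fit.py
```

```text
14 [13.05, 12.57] [ 0.1659  0.0357  0.0143  0.3224 -0.1355  0.0386  0.0104  0.0871] cost 24.24
[ 0.0017 -0.0017 -0.0036 -0.0042  0.0013  0.0135 -0.0003 -0.0017 -0.0087
 -0.0064  0.0066  0.0037 -0.0024  0.0005] [ 0.321  0.317  0.234  0.223  0.127  0.038 -0.057 -0.061 -0.091 -0.101
 -0.159 -0.157 -0.109 -0.102]
```

```bash
sed -i 's/else BIAS+.010)/else BIAS+.003)/' c.py; python3 - <<'E'
from c import *
S=load();S['knots']=S['knots'][:-3];S['w']=(np.array(S['w'])-[11,53,-10.5]).tolist();print(A(np.array(S['w'])),S['knots'][-1])
S['kf'].update(x=[-.094,.12,.0125],P=np.diag([.004**2,.03**2,.003**2]).tolist(),t=15.05);S['init']=1;json.dump(S,open(F,'w'))
E
python3 ctl.py 2
```

```text
0.05943691932733811 [14.9, 0.05943691932733811]
15.05 meas [] x [-0.094   0.12    0.0125] sd [0.004 0.03  0.003] innov -0.0181 ref -0.107 slip [ 0.3  0.6 -0.1]
a [-0.21  -0.305] b pred [-0.079 -0.074] end -0.107
6 29 -2 0 0 0 22; 8 39 -5 0 0 0 22
```

>>> {"api": "step_arm", "payload": {"targets": "6 29 -2 0 0 0 22; 8 39 -5 0 0 0 22"}}

```text
time_s: 15.3
tcp_pos: [0.5054, 0.0231, 0.255]
tool_rot: [0.101, 0.995, -0.0, 0.001]
force: [1.4, -4.4, 2.0]
grip_width: 0.0273
gripper_force: 24.7
```

```bash
python3 ctl.py 3
```

```text
15.4 meas [(-0.0541, 0.0216), (-0.0513, 0.023)] x [-0.0517  0.0158  0.0145] sd [0.0038 0.0256 0.0031] innov 0.0039 ref -0.107 slip [1.  0.6 0.1]
a [-0.356 -0.291 -0.163] b pred [-0.054 -0.065 -0.08 ] end -0.107
1 5 -1.5 0 0 0 22; -0.5 -1.5 0.5 0 0 0 22; -3 -15 3.5 0 0 0 22
```

>>> {"api": "step_arm", "payload": {"targets": "1 5 -1.5 0 0 0 22; -0.5 -1.5 0.5 0 0 0 22; -3 -15 3.5 0 0 0 22"}}

```text
time_s: 15.78
tcp_pos: [0.5021, 0.0095, 0.2591]
tool_rot: [0.101, 0.995, 0.003, 0.001]
force: [2.1, 4.7, 4.7]
grip_width: 0.0269
gripper_force: 24.5
```

```bash
python3 ctl.py 2
```

```text
15.875 meas [(-0.0654, 0.0224), (-0.071, 0.0239)] x [-0.0744 -0.0794  0.0165] sd [0.0037 0.0213 0.0021] innov -0.001 ref -0.107 slip [0.7 2.  0.7]
a [-0.129 -0.084] b pred [-0.085 -0.094] end -0.107
-1 -4 1 0 0 0 22; -2 -8.5 1.5 0 0 0 22
```

>>> {"api": "step_arm", "payload": {"targets": "-1 -4 1 0 0 0 22; -2 -8.5 1.5 0 0 0 22"}}

```text
time_s: 16.12
tcp_pos: [0.4998, -0.0001, 0.2603]
tool_rot: [0.101, 0.995, 0.002, 0.001]
force: [3.8, 1.9, 1.6]
grip_width: 0.0273
gripper_force: 24.3
```

```bash
python3 ctl.py 3
```

```text
16.225 meas [(-0.0972, 0.0222), (-0.1033, 0.0237)] x [-0.1059 -0.0764  0.0158] sd [0.0036 0.0183 0.0017] innov -0.0027 ref -0.107 slip [0.4 0.9 0.4]
a [0.007 0.035 0.009] b pred [-0.114 -0.118 -0.117] end -0.107
-2 -10 0 0 0 0 22; -2.5 -13 0 0 0 0 22; -2 -10 0 0 0 0 22
```

>>> {"api": "step_arm", "payload": {"targets": "-2 -10 0 0 0 0 22; -2.5 -13 0 0 0 0 22; -2 -10 0 0 0 0 22"}}

```text
time_s: 16.6
tcp_pos: [0.497, -0.0123, 0.2597]
tool_rot: [0.102, 0.995, -0.001, -0.0]
force: [0.9, -2.3, 4.4]
grip_width: 0.0275
gripper_force: 24.9
```

```bash
python3 ctl.py 3
```

```text
16.7 meas [(-0.136, 0.0283), (-0.1359, 0.0275)] x [-0.1371 -0.0205  0.0139] sd [0.0035 0.0167 0.0016] innov -0.0 ref -0.107 slip [-0.4 -1.3 -0.2]
a [0.088 0.079 0.012] b pred [-0.138 -0.133 -0.125] end -0.107
-2 -8.5 -0.5 0 0 0 22; -1.5 -7.5 0 0 0 0 22; 0 -0.5 0 0 0 0 22
```

>>> {"api": "step_arm", "payload": {"targets": "-2 -8.5 -0.5 0 0 0 22; -1.5 -7.5 0 0 0 0 22; 0 -0.5 0 0 0 0 22"}}

```text
time_s: 17.08
tcp_pos: [0.4968, -0.013, 0.2595]
tool_rot: [0.102, 0.995, -0.002, -0.001]
force: [-1.6, -4.9, 4.8]
grip_width: 0.027
gripper_force: 25.3
```

```bash
python3 ctl.py 3
```

```text
17.175 meas [(-0.108, 0.0236), (-0.1023, 0.0233)] x [-0.0964  0.1347  0.0156] sd [0.0035 0.0169 0.0016] innov 0.0012 ref -0.107 slip [-0.6 -1.5 -0.4]
a [-0.259 -0.354 -0.301] b pred [-0.08  -0.074 -0.079] end -0.107
6 29 -3.5 0 0 0 22; 8 39 -6.5 0 0 0 22; 7 33.5 -5 0 0 0 22
```

```bash
python3 - <<'E'
import c
from c import *
S=load();S['knots']=S['knots'][:-4];M=np.array([q for q in S['meas'] if q[0]>=14.85])
def sim(p):
    c.G,c.J,c.D,c.K=p[0],p[1],.009,p[6];x=np.array([p[3],p[4],p[2]]);t=M[0,0];B=[]
    for tm in M[:,0]:
        while t<tm-1e-6:
            a=acmd(S['knots'],t-p[5]);ad=(a-acmd(S['knots'],t-p[5]-DT))/DT;x=step(x,a,ad,False);t+=DT
        B.append(x[0])
    return np.array(B)
pr=np.array([.160,.0375,.015,M[0,1],.13,.04,.09]);sd=np.array([.012,.004,.006,.004,.05,.03,.004])
s=least_squares(lambda p:np.r_[(sim(p)-M[:,1])/.003,(p-pr)/sd],pr,x_scale=sd)
print(s.x.round(4),"cost",s.cost.round(2));print((sim(s.x)-M[:,1]).round(4),M[:,1].round(3))
E
```

```text
[ 0.1602  0.0375  0.0156 -0.1114  0.1082  0.0796  0.0909] cost 9.05
[-0.0028 -0.0033  0.0091 -0.0013  0.0001  0.0013  0.0016 -0.0037 -0.0028
  0.0024  0.002  -0.001  -0.    ] [-0.109 -0.102 -0.109 -0.054 -0.051 -0.065 -0.071 -0.097 -0.103 -0.136
 -0.136 -0.108 -0.102]
```

```bash
sed -i 's/^G,J,K,D,DB,LAG=.*/G,J,K,D,DB,LAG=.160,.0375,.0905,.009,.002,.08/; s/P\[0,0\]+.004\*\*2/P[0,0]+.003**2/' c.py; python3 - <<'E'
from c import *
S=load();S['knots']=S['knots'][:-4];S['w']=(np.array(S['w'])-[7,33.5,-5]).tolist();print(A(np.array(S['w'])),S['knots'][-1])
S['kf'].update(x=[-.0525,.02,.0156],P=np.diag([.003**2,.03**2,.002**2]).tolist(),t=15.35)
print(kf(S,[(t,b,0) for t,b in S['meas'] if t>15.36],17.175))
S['init']=1;json.dump(S,open(F,'w'))
E
python3 ctl.py 3
```

```text
0.013048917315976712 [17.075, 0.013048917315976712]
[-0.09484732  0.15060738  0.01612848]
17.175 meas [] x [-0.0948  0.1506  0.0161] sd [0.0027 0.0145 0.0016] innov -0.0004 ref -0.107 slip [-0.4 -0.5 -0.4]
a [-0.335 -0.453 -0.376] b pred [-0.075 -0.063 -0.065] end -0.107
7.5 37 -6 0 0 0 22; 10 48.5 -11 0 0 0 22; 8.5 41 -7.5 0 0 0 22
```

>>> {"api": "step_arm", "payload": {"targets": "7.5 37 -6 0 0 0 22; 10 48.5 -11 0 0 0 22; 8.5 41 -7.5 0 0 0 22"}}

```text
time_s: 17.55
tcp_pos: [0.5065, 0.0316, 0.2519]
tool_rot: [0.1, 0.995, 0.002, -0.0]
force: [2.9, 2.9, 2.2]
grip_width: 0.0273
gripper_force: 24.8
```

```bash
python3 ctl.py 3
```

```text
17.65 meas [(-0.1003, 0.0232), (-0.109, 0.0245)] x [-0.1188 -0.2314  0.0117] sd [0.0027 0.0145 0.0016] innov -0.0023 ref -0.107 slip [ 0.6  2.1 -0.5]
a [0.27  0.521 0.428] b pred [-0.153 -0.175 -0.174] end -0.107
-14.5 -68.5 3.5 0 0 0 22; -19.5 -93 -7 0 0 0 22; -17.5 -84 -2 0 0 0 22
```

```bash
cat > fit2.py <<'E'
import c
from c import *
S=load();M=np.array([q for q in S['meas'] if q[0]>=float(sys.argv[1])]);M[np.isclose(M[:,0],15.0),1]+=.007
def sim(p):
    c.G,c.J,c.D,c.K=p[0],p[1],p[7],p[6];x=np.array([p[3],p[4],p[2]]);t=M[0,0];B=[]
    for tm in M[:,0]:
        while t<tm-1e-6:
            a=acmd(S['knots'],t-p[5]);ad=(a-acmd(S['knots'],t-p[5]-DT))/DT;x=step(x,a,ad,False);t+=DT
        B.append(x[0])
    return np.array(B)
for l0 in (.0,.04,.08):
  pr=np.array([.160,.0375,.015,M[0,1],.1,l0,.09,.008]);sd=np.array([.012,.004,.006,.004,.1,.03,.003,.003])
  s=least_squares(lambda p:np.r_[(sim(p)-M[:,1])/.003,(p-pr)/sd],pr,x_scale=sd,diff_step=1e-3)
  print(s.x.round(4),"cost",s.cost.round(2));print((sim(s.x)-M[:,1]).round(4))
E
python3 fit2.py 14.85; python3 fit2.py 15.85;python3 -c "
from c import *
S=load();print([[round(a,3),round(b,3)] for a,b in S['knots'] if a>16.5]);print(np.array(S['meas'])[-8:].round(4).tolist())"
```

```text
[ 0.162   0.038   0.0149 -0.111   0.1314 -0.0027  0.0898  0.0059] cost 6.07
[-0.0024 -0.0017  0.0053  0.0008  0.0014 -0.0002  0.0008 -0.0037 -0.0026
  0.004   0.0032 -0.0024 -0.0025  0.0003  0.0011]
[ 0.163   0.0383  0.015  -0.111   0.1328  0.0167  0.0896  0.0073] cost 6.64
[-0.0023 -0.0017  0.0051  0.0011  0.0016 -0.0003  0.0007 -0.0037 -0.0025
  0.0042  0.0034 -0.0029 -0.0032  0.0005  0.0014]
[ 0.1641  0.0386  0.0151 -0.111   0.1341  0.0345  0.0892  0.0087] cost 8.16
[-0.0024 -0.0018  0.0049  0.0013  0.0018 -0.0003  0.0006 -0.0036 -0.0024
  0.0044  0.0037 -0.0035 -0.0038  0.0007  0.0016]
[ 0.1589  0.0365  0.0156 -0.0975 -0.1296 -0.005   0.0903  0.0085] cost 2.85
[-0.0002 -0.0006  0.0012  0.0004 -0.0007 -0.0001 -0.0001  0.0002]
[ 0.1586  0.0355  0.0151 -0.0976 -0.1266  0.0198  0.0904  0.0099] cost 3.42
[-0.0004 -0.0005  0.0016  0.0008 -0.0011 -0.0006  0.0003  0.0001]
[ 0.1583  0.0345  0.0145 -0.0978 -0.1234  0.0441  0.0904  0.0113] cost 4.65
[-0.0005 -0.0005  0.0019  0.0012 -0.0015 -0.001   0.0008 -0.0001]
[[16.6, 0.009], [16.7, 0.009], [16.825, 0.088], [16.95, 0.078], [17.075, 0.013], [17.175, 0.013], [17.3, -0.336], [17.425, -0.452], [17.55, -0.376], [17.65, -0.376], [17.775, 0.272], [17.9, 0.519], [18.025, 0.425]]
[[16.125, -0.0972], [16.175, -0.1033], [16.6, -0.136], [16.65, -0.1359], [17.075, -0.108], [17.125, -0.1023], [17.55, -0.1003], [17.6, -0.109]]
```

```bash
sed -i 's/^G,J,K,D,DB,LAG=.*/G,J,K,D,DB,LAG=.160,.0373,.090,.008,.002,.01/; s/,\.8\*da,/,1.3*da,/' c.py; python3 - <<'E'
from c import *
S=load();S['knots']=S['knots'][:-4];S['w']=(np.array(S['w'])-[-17.5,-84,-2]).tolist();print(A(np.array(S['w'])),S['knots'][-1])
S['kf'].update(x=[-.0975,-.12,.0154],P=np.diag([.003**2,.03**2,.001**2]).tolist(),t=16.125)
print(kf(S,[(t,b,0) for t,b in S['meas'] if t>16.13],17.65))
S['init']=1;json.dump(S,open(F,'w'))
E
python3 ctl.py 2
```

```text
-0.3764317131317163 [17.55, -0.3764317131317163]
[-0.11853945 -0.2170311   0.01463406]
17.65 meas [] x [-0.1185 -0.217   0.0146] sd [0.0027 0.0145 0.0016] innov -0.0012 ref -0.107 slip [0.2 0.4 0.4]
a [0.102 0.306] b pred [-0.144 -0.156] end -0.107
-10.5 -50.5 7 0 0 0 22; -15 -72 2.5 0 0 0 22
```

>>> {"api": "step_arm", "payload": {"targets": "-10.5 -50.5 7 0 0 0 22; -15 -72 2.5 0 0 0 22"}}

```text
time_s: 17.9
tcp_pos: [0.4899, -0.0433, 0.2557]
tool_rot: [0.102, 0.995, 0.001, -0.0]
force: [1.9, 4.8, -0.1]
grip_width: 0.0275
gripper_force: 23.9
```

```bash
python3 ctl.py 2
```

```text
18.0 meas [(-0.1597, 0.0271), (-0.1643, 0.0282)] x [-0.1616  0.0318  0.0136] sd [0.0027 0.0144 0.0016] innov -0.0043 ref -0.107 slip [-1.  -0.8  0.8]
a [0.199 0.063] b pred [-0.153 -0.139] end -0.107
2.5 11 3 0 0 0 22; 5.5 25.5 5 0 0 0 22
```

>>> {"api": "step_arm", "payload": {"targets": "2.5 11 3 0 0 0 22; 5.5 25.5 5 0 0 0 22"}}

```text
time_s: 18.25
tcp_pos: [0.4959, -0.0177, 0.2602]
tool_rot: [0.102, 0.995, -0.001, -0.0]
force: [-0.4, -3.5, 4.2]
grip_width: 0.0274
gripper_force: 24.5
```

```bash
python3 ctl.py 2
```

```text
18.35 meas [(-0.1355, 0.0271), (-0.1271, 0.0256)] x [-0.1205  0.1569  0.0143] sd [0.0027 0.0141 0.0016] innov 0.0022 ref -0.107 slip [-0.5 -0.7  0.3]
a [-0.167 -0.275] b pred [-0.102 -0.091] end -0.107
5 25 -1.5 0 0 0 22; 7.5 36 -4 0 0 0 22
```

>>> {"api": "step_arm", "payload": {"targets": "5 25 -1.5 0 0 0 22; 7.5 36 -4 0 0 0 22"}}

```text
time_s: 18.6
tcp_pos: [0.5042, 0.0199, 0.2557]
tool_rot: [0.101, 0.995, -0.0, 0.0]
force: [0.6, -4.2, 2.0]
grip_width: 0.0272
gripper_force: 25.0
```

```bash
python3 ctl.py 3
```

```text
18.7 meas [(-0.0853, 0.0233), (-0.0836, 0.023)] x [-0.0817  0.0262  0.0151] sd [0.0027 0.0141 0.0016] innov -0.0003 ref -0.107 slip [ 0.3  0.9 -0.2]
a [-0.262 -0.209 -0.138] b pred [-0.082 -0.086 -0.094] end -0.107
-0.5 -1 0.5 0 0 0 22; -1.5 -6.5 2 0 0 0 22; -3 -14.5 3 0 0 0 22
```

```bash
python3 - <<'E'
from c import *
S=load();S['knots']=S['knots'][:-4];S['w']=(np.array(S['w'])-[-3,-14.5,3]).tolist();S['init']=1;json.dump(S,open(F,'w'));print(A(np.array(S['w'])))
E
python3 ctl.py 5
```

```text
-0.2738576471842502
18.7 meas [] x [-0.0817  0.0262  0.0151] sd [0.0027 0.0141 0.0016] innov -0.0003 ref -0.107 slip [ 0.4  1.6 -0.4]
a [-0.262 -0.209 -0.138 -0.077 -0.042] b pred [-0.082 -0.086 -0.094 -0.1   -0.106] end -0.107
-0.5 -1 0.5 0 0 0 22; -1.5 -6.5 2 0 0 0 22; -3 -14.5 3 0 0 0 22; -4.5 -20.5 4 0 0 0 22; -5.5 -24.5 4 0 0 0 22
```

>>> {"api": "step_arm", "payload": {"targets": "-0.5 -1 0.5 0 0 0 22; -1.5 -6.5 2 0 0 0 22; -3 -14.5 3 0 0 0 22; -4.5 -20.5 4 0 0 0 22; -5.5 -24.5 4 0 0 0 22"}}

```text
time_s: 19.32
tcp_pos: [0.4983, -0.0061, 0.26]
tool_rot: [0.102, 0.995, 0.0, 0.0]
force: [1.5, 2.6, 3.3]
grip_width: 0.0271
gripper_force: 24.7
```

```bash
python3 ctl.py 5
```

```text
19.425 meas [(-0.1293, 0.0279), (-0.1306, 0.0269)] x [-0.1358 -0.0808  0.0136] sd [0.0027 0.0159 0.0017] innov 0.0025 ref -0.107 slip [-0.1 -0.6  0.1]
a [ 0.124  0.157  0.091 -0.008 -0.09 ] b pred [-0.143 -0.142 -0.135 -0.124 -0.115] end -0.107
-3.5 -18 -0.5 0 0 0 22; -4.5 -21.5 -1 0 0 0 22; -3 -14.5 -0.5 0 0 0 22; -0.5 -3.5 0 0 0 0 22; 1 5 -0.5 0 0 0 22
```

>>> {"api": "step_arm", "payload": {"targets": "-3.5 -18 -0.5 0 0 0 22; -4.5 -21.5 -1 0 0 0 22; -3 -14.5 -0.5 0 0 0 22; -0.5 -3.5 0 0 0 0 22; 1 5 -0.5 0 0 0 22"}}

```text
time_s: 20.05
tcp_pos: [0.4997, -0.0002, 0.2591]
tool_rot: [0.101, 0.995, -0.001, 0.0]
force: [1.1, -4.6, 3.3]
grip_width: 0.0273
gripper_force: 25.3
```

```bash
python3 ctl.py 4
```

```text
20.15 meas [(-0.0888, 0.0238), (-0.0826, 0.0225)] x [-0.0761  0.131   0.0155] sd [0.0027 0.016  0.0017] innov 0.0002 ref -0.107 slip [ 0.3  0.3 -0.3]
a [-0.338 -0.401 -0.322 -0.191] b pred [-0.063 -0.062 -0.07  -0.083] end -0.107
5.5 26 -5.5 0 0 0 22; 7 32.5 -8 0 0 0 22; 5.5 24.5 -5 0 0 0 22; 2.5 11 -1.5 0 0 0 22
```

>>> {"api": "step_arm", "payload": {"targets": "5.5 26 -5.5 0 0 0 22; 7 32.5 -8 0 0 0 22; 5.5 24.5 -5 0 0 0 22; 2.5 11 -1.5 0 0 0 22"}}

```text
time_s: 20.65
tcp_pos: [0.5022, 0.0121, 0.2587]
tool_rot: [0.1, 0.995, 0.003, 0.0]
force: [1.7, 5.1, 5.2]
grip_width: 0.0276
gripper_force: 24.6
```

```bash
python3 ctl.py 4
```

```text
20.75 meas [(-0.103, 0.0243), (-0.111, 0.0255)] x [-0.1198 -0.1844  0.0136] sd [0.0027 0.0151 0.0016] innov -0.0004 ref -0.107 slip [0.3 1.6 0.8]
a [0.142 0.266 0.216 0.087] b pred [-0.14  -0.148 -0.144 -0.134] end -0.107
-7.5 -36 1 0 0 0 22; -10 -49 -1.5 0 0 0 22; -9 -43.5 -0.5 0 0 0 22; -6.5 -30 1.5 0 0 0 22
```

```bash
cat > fit3.py <<'E'
import c
from c import *
S=load();S['knots']=S['knots'][:-5];S['w']=(np.array(S['w'])-[-6.5,-30,1.5]).tolist()
M=np.array([q for q in S['meas'] if q[0]>=17.5])
def run(p,xs=False):
    c.G,c.J,c.D=p[0],p[1],p[7];x=np.array([p[3],p[4],p[2]]);t=M[0,0];B=[];st=[]
    for tm in list(M[:,0])+[20.75]:
        while t<tm-1e-6:
            a=acmd(S['knots'],t-p[5]);ad=(a-acmd(S['knots'],t-p[5]-DT))/DT
            a=a+p[6]*np.sign(ad) if 0 else a;x=step(x,a,ad,False);t+=DT
        B.append(x[0])
    return (np.array(B[:-1]),x)
best=None
for l0 in(0,.03):
  pr=np.array([.160,.0373,.0146,M[0,1],-.17,l0,0,.008]);sd=np.array([.015,.006,.004,.004,.05,.03,1e-6,.004])
  s=least_squares(lambda p:np.r_[(run(p)[0]-M[:,1])/.003,(p-pr)/sd],pr,x_scale=sd,diff_step=1e-3)
  if best is None or s.cost<best.cost:best=s
p=best.x;B,x=run(p);print(p.round(4),best.cost,(B-M[:,1]).round(4),x)
S['p']=p.tolist();
c.G,c.J,c.D,c.LAG=p[0],p[1],p[7],p[5]
S['kf'].update(x=[M[0,1],p[4],p[2]],P=np.diag([.003**2,.02**2,.001**2]).tolist(),t=M[0,0]);print(kf(S,[(t,b,0) for t,b in M[1:]],20.75))
S['init']=1;json.dump(S,open(F,'w'))
E
python3 fit3.py; python3 - <<'E'
import json,re
p=json.load(open('s.json'))['p'];s=open('c.py').read()
s=re.sub(r"^G,J,K,D,DB,LAG=.*$","G,J,K,D,DB,LAG=%.4f,%.4f,.09,%.4f,.002,%.3f"%(p[0],p[1],p[7],p[5]),s,flags=re.M);open('c.py','w').write(s)
E
python3 ctl.py 3
```

```text
[ 0.1598  0.0343  0.0145 -0.0994 -0.1827 -0.003   0.      0.0075] 1.6215369275666425 [ 0.0009 -0.0005 -0.0032  0.0007  0.0016  0.0008 -0.0017 -0.0013  0.0024
  0.0003 -0.0001 -0.0004  0.0001 -0.0002] [-0.12013997 -0.18464919  0.01448359]
[-0.12014954 -0.18653316  0.01434761]
20.75 meas [] x [-0.1201 -0.1865  0.0143] sd [0.0027 0.0158 0.0016] innov 0.0002 ref -0.107 slip [-0.  -0.1  1.2]
a [0.123 0.236 0.182] b pred [-0.139 -0.146 -0.141] end -0.107
-7 -34 1.5 0 0 0 22; -9.5 -45.5 -1 0 0 0 22; -8.5 -40 0.5 0 0 0 22
```

>>> {"api": "step_arm", "payload": {"targets": "-7 -34 1.5 0 0 0 22; -9.5 -45.5 -1 0 0 0 22; -8.5 -40 0.5 0 0 0 22"}}

```text
time_s: 21.12
tcp_pos: [0.4926, -0.0319, 0.2582]
tool_rot: [0.103, 0.995, -0.002, -0.0]
force: [-0.9, -4.3, 6.0]
grip_width: 0.0274
gripper_force: 24.4
```

```bash
sed -i 's/(1e-2)\*\*2\*DT/(4e-3)**2*DT/; s/(2e-3)\*\*2\*DT/(5e-4)**2*DT/' c.py; python3 ctl.py 5
```

```text
21.225 meas [(-0.1497, 0.0284), (-0.1479, 0.0289)] x [-0.1429  0.0965  0.0133] sd [0.0027 0.0128 0.001 ] innov -0.0018 ref -0.107 slip [-0.8 -2.4 -0.2]
a [ 0.031 -0.084 -0.146 -0.159 -0.14 ] b pred [-0.13  -0.117 -0.108 -0.103 -0.102] end -0.107
3.5 16 1.5 0 0 0 22; 6 28.5 1.5 0 0 0 22; 7.5 35 0.5 0 0 0 22; 7.5 36.5 0.5 0 0 0 22; 7.5 34.5 0.5 0 0 0 22
```

>>> {"api": "step_arm", "payload": {"targets": "3.5 16 1.5 0 0 0 22; 6 28.5 1.5 0 0 0 22; 7.5 35 0.5 0 0 0 22; 7.5 36.5 0.5 0 0 0 22; 7.5 34.5 0.5 0 0 0 22"}}

```text
time_s: 21.85
tcp_pos: [0.5011, 0.006, 0.2585]
tool_rot: [0.101, 0.995, 0.001, -0.0]
force: [0.8, 0.3, 0.2]
grip_width: 0.0275
gripper_force: 24.9
```

```bash
python3 ctl.py 6
```

```text
21.95 meas [(-0.0761, 0.0228), (-0.0746, 0.0232)] x [-0.0721  0.0445  0.0145] sd [0.0025 0.0091 0.0006] innov -0.0004 ref -0.107 slip [ 0.2  1.  -0.4]
a [-0.256 -0.26  -0.188 -0.101 -0.037 -0.009] b pred [-0.07  -0.074 -0.084 -0.094 -0.103 -0.108] end -0.107
2.5 12 -2.5 0 0 0 22; 2.5 12.5 -2.5 0 0 0 22; 1 5 -1 0 0 0 22; -1 -4 0.5 0 0 0 22; -2.5 -11 1 0 0 0 22; -3 -14 1 0 0 0 22
```

>>> {"api": "step_arm", "payload": {"targets": "2.5 12 -2.5 0 0 0 22; 2.5 12.5 -2.5 0 0 0 22; 1 5 -1 0 0 0 22; -1 -4 0.5 0 0 0 22; -2.5 -11 1 0 0 0 22; -3 -14 1 0 0 0 22"}}

```text
time_s: 22.7
tcp_pos: [0.4976, -0.0094, 0.2601]
tool_rot: [0.102, 0.995, 0.0, -0.0]
force: [0.1, 3.4, 5.4]
grip_width: 0.0271
gripper_force: 25.0
```

```bash
python3 ctl.py 6
```

```text
22.8 meas [(-0.1114, 0.0257), (-0.1113, 0.0246)] x [-0.1131 -0.0179  0.0144] sd [0.0025 0.0084 0.0005] innov 0.0015 ref -0.107 slip [-0.3 -0.4  0.2]
a [-0.014 -0.032 -0.056 -0.077 -0.089 -0.093] b pred [-0.114 -0.113 -0.111 -0.109 -0.107 -0.106] end -0.107
0 0.5 0 0 0 0 22; 0.5 2.5 0 0 0 0 22; 1 5 0 0 0 0 22; 1.5 7 0 0 0 0 22; 1.5 8.5 -0.5 0 0 0 22; 2 9 -0.5 0 0 0 22
```

>>> {"api": "step_arm", "payload": {"targets": "0 0.5 0 0 0 0 22; 0.5 2.5 0 0 0 0 22; 1 5 0 0 0 0 22; 1.5 7 0 0 0 0 22; 1.5 8.5 -0.5 0 0 0 22; 2 9 -0.5 0 0 0 22"}}

```text
time_s: 23.55
tcp_pos: [0.4996, -0.0006, 0.2588]
tool_rot: [0.102, 0.995, -0.001, -0.001]
force: [-1.5, -3.3, 3.9]
grip_width: 0.027
gripper_force: 25.2
```

```bash
sed -i 's/pred>.2 or i%2==0)/pred>.2 or i==0 and n>2)/' c.py; NL=3 python3 ctl.py 7; python3 - <<'E'
import numpy as np,cv2,glob,os
f=sorted(glob.glob("pics/z*.npz"),key=os.path.getmtime);t=[x for x in f if 'top' in x][-1];s=[x for x in f if 'side' in x][-1];print(t,s)
a=cv2.resize(np.load(t)['p'][142:172,230:280],(400,240),interpolation=3);b=cv2.resize(np.load(s)['p'][138:188,215:265],(400,400),interpolation=3)
cv2.imwrite("pics/x.png",cv2.convertScaleAbs(np.hstack([np.vstack([a,a*0])[:400],b]),alpha=1.3)[:,:,::-1])
E
```

```text
23.7 meas [(-0.0991, 0.0227), (-0.099, 0.0241), (-0.0985, 0.0232)] x [-0.0975  0.014   0.0147] sd [0.0022 0.0083 0.0005] innov -0.0005 ref -0.107 slip [-0.3 -0.6 -0.6]
a [-0.13  -0.132 -0.113 -0.088 -0.069 -0.061 -0.061] b pred [-0.097 -0.098 -0.1   -0.103 -0.106 -0.107 -0.108] end -0.107
0.5 4 -0.5 0 0 0 22; 0.5 4 -0.5 0 0 0 22; 0 2 0 0 0 0 22; -0.5 -0.5 0 0 0 0 22; -1 -2.5 0.5 0 0 0 22; -1 -3.5 0.5 0 0 0 22; -1 -3.5 0.5 0 0 0 22
pics/z14.95top.npz pics/z23.65side.npz
```

View pics/x.png

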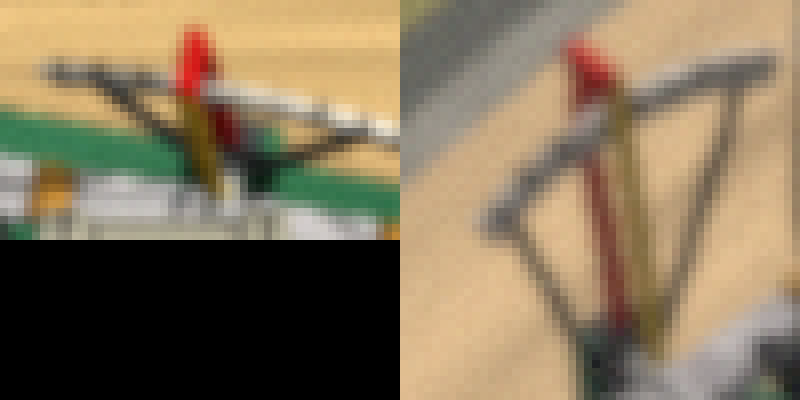

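>>> {"api": "step_arm", "payload": {"targets": "0.5 4 -0.5 0 0 0 22; 0.5 4 -0.5 0 0 0 22; 0 2 0 0 0 0 22; -0.5 -0.5 0 0 0 0 22; -1 -2.5 0.5 0 0 0 22; -1 -3.5 0.5 0 0 0 22; -1 -3.5 0.5 0 0 0 22"}}

```text
time_s: 24.58
tcp_pos: [0.4991, -0.0029, 0.2603]
tool_rot: [0.101, 0.995, 0.001, 0.0]
force: [0.3, 3.9, 4.2]
grip_width: 0.0269
gripper_force: 24.7
```

```bash
python3 ctl.py 6 3.2 .35
```

```text
24.675 meas [(-0.1175, 0.0232), (-0.1176, 0.0255)] x [-0.1188 -0.0171  0.0144] sd [0.0025 0.0082 0.0005] innov 0.0006 ref -0.119 slip [0.2 0.6 0.4]
a [ 0.007  0.042  0.045  0.028  0.003 -0.024] b pred [-0.119 -0.116 -0.107 -0.094 -0.078 -0.059] end 0.15
-1.5 -7.5 0 0 0 0 22; -2.5 -11 0 0 0 0 22; -2.5 -11.5 0 0 0 0 22; -2 -9.5 0 0 0 0 22; -1.5 -7 0 0 0 0 22; -1 -4 0 0 0 0 22
```

>>> {"api": "step_arm", "payload": {"targets": "-1.5 -7.5 0 0 0 0 22; -2.5 -11 0 0 0 0 22; -2.5 -11.5 0 0 0 0 22; -2 -9.5 0 0 0 0 22; -1.5 -7 0 0 0 0 22; -1 -4 0 0 0 0 22"}}

```text
time_s: 25.42
tcp_pos: [0.4977, -0.0087, 0.2594]
tool_rot: [0.102, 0.995, -0.002, -0.0]
force: [0.3, -4.5, -0.1]
grip_width: 0.0274
gripper_force: 24.9
```

```bash
python3 ctl.py 5
```

```text
25.525 meas [(-0.0682, 0.022), (-0.0604, 0.0222)] x [-0.0524  0.1635  0.0141] sd [0.0025 0.0084 0.0005] innov -0.0002 ref -0.042 slip [-0.2 -1.2 -0.5]
a [-0.013 -0.035 -0.08  -0.132 -0.179] b pred [-0.03  -0.004  0.025  0.055  0.086] end 0.311
0 -1 0 0 0 0 22; 0.5 1 0 0 0 0 22; 1.5 6 0 0 0 0 22; 2.5 11.5 -1 0 0 0 22; 3.5 16.5 -1.5 0 0 0 22
```

>>> {"api": "step_arm", "payload": {"targets": "0 -1 0 0 0 0 22; 0.5 1 0 0 0 0 22; 1.5 6 0 0 0 0 22; 2.5 11.5 -1 0 0 0 22; 3.5 16.5 -1.5 0 0 0 22"}}

```text
time_s: 26.15
tcp_pos: [0.5018, 0.0096, 0.2588]
tool_rot: [0.101, 0.995, 0.0, 0.001]
force: [-0.5, -3.6, 4.5]
grip_width: 0.0269
gripper_force: 24.7
```

```bash
python3 ctl.py 5
```

```text
26.25 meas [(0.0863, 0.0182), (0.1002, 0.0192)] x [0.1121 0.2553 0.0141] sd [0.0025 0.0083 0.0005] innov 0.0016 ref 0.11 slip [0.4 0.6 0.4]
a [-0.254 -0.302 -0.326 -0.339 -0.353] b pred [0.143 0.173 0.2   0.224 0.248] end 0.35
2 8 -2 0 0 0 22; 3 13 -3.5 0 0 0 22; 3.5 15.5 -4 0 0 0 22; 3.5 16.5 -4.5 0 0 0 22; 4 18 -5 0 0 0 22
```

>>> {"api": "step_arm", "payload": {"targets": "2 8 -2 0 0 0 22; 3 13 -3.5 0 0 0 22; 3.5 15.5 -4 0 0 0 22; 3.5 16.5 -4.5 0 0 0 22; 4 18 -5 0 0 0 22"}}

```text
time_s: 26.88
tcp_pos: [0.5056, 0.027, 0.2533]
tool_rot: [0.102, 0.995, 0.0, 0.0]
force: [2.2, -4.5, 1.5]
grip_width: 0.0273
gripper_force: 24.6
```

```bash
python3 ctl.py 5
```

```text
26.975 meas [(0.2742, 0.0368), (0.2859, 0.0348)] x [0.2968 0.2358 0.0152] sd [0.0025 0.0082 0.0005] innov 0.002 ref 0.264 slip [ 0.2 -0.  -0.1]
a [-0.559 -0.628 -0.593 -0.52  -0.456] b pred [0.322 0.338 0.345 0.347 0.346] end 0.35
4 20 -10 0 0 0 22; 5.5 26 -14.5 0 0 0 22; 4.5 23 -12 0 0 0 22; 3.5 16.5 -8 0 0 0 22; 2 10.5 -4.5 0 0 0 22
```

>>> {"api": "step_arm", "payload": {"targets": "4 20 -10 0 0 0 22; 5.5 26 -14.5 0 0 0 22; 4.5 23 -12 0 0 0 22; 3.5 16.5 -8 0 0 0 22; 2 10.5 -4.5 0 0 0 22; 1.5 7.5 -3 0 0 0 22; 1 5 -2 0 0 0 22; 0.5 2.5 -1 0 0 0 22; 0 0 0 0 0 0 22; -0.5 -2.5 1 0 0 0 22; -1 -5 2 0 0 0 22; -2 -10 3.5 0 0 0 22"}}

```text
time_s: 28.48
tcp_pos: [0.5032, 0.0176, 0.2575]
tool_rot: [0.101, 0.995, 0.001, 0.0]
force: [1.5, 4.0, 3.0]
grip_width: 0.0271
gripper_force: 24.2
```

```bash
python3 - <<'E'
from c import *
s=st();S=load();o,t,_=look(S,2,None);print(o)
wc=np.array(S['w'])-[2,10.5,-4.5]+[-2,-10,3.5];print("a",A(wc),"to relaxed",(-wc))
for a in(-.1,.05,.2,.35): print(a,(W(a)-wc).round(1))
E
```

```text
28.475 q [0.03 0.24 0.03 1.35 0.   0.24] tcp [503.2  17.6 257.5] xang 168.4 zax [ 0.001  0.002 -1.   ] w 27.1 f [1.5 4.  3. ] 24.195703268051147
[(28.475, np.float64(0.3197753884497188), np.float64(0.03709170204110257)), (28.525, np.float64(0.32244101125303465), np.float64(0.03710664499823638))]
a -0.25445801931729134 to relaxed [-13.5 -64.   -3.5]
-0.1 [ -3.6 -16.3   2.6]
0.05 [ -6.9 -32.5   3. ]
0.2 [-10.3 -48.5   1. ]
0.35 [-13.5 -64.   -3.5]
```

>>> {"api": "step_arm", "payload": {"targets": "4 19.5 -7.5 0 0 0 22; 4.5 21.5 -8.5 0 0 0 22; 4 19.5 -7.5 0 0 0 22; 3 15 -5 0 0 0 22; 2.5 12.5 -4 0 0 0 22; 2 10 -3 0 0 0 22; 1.5 7 -2 0 0 0 22; 1 4.5 -1.5 0 0 0 22; 0 0 0 0 0 0 22; -1 -5.5 1.5 0 0 0 22; -2 -11 2 0 0 0 22; -3.5 -16.5 2.5 0 0 0 22"}}

```text
time_s: 30.08
tcp_pos: [0.4995, 0.0003, 0.2596]
tool_rot: [0.101, 0.995, 0.0, -0.0]
force: [-1.9, 3.9, 2.6]
grip_width: 0.027
gripper_force: 24.9
```

```bash
python3 - <<'E'
from c import *
s=st();S=load();o,t,_=look(S,2,None);print(o)
E
```

```text
30.075 q [0.   0.24 0.02 1.36 0.   0.2 ] tcp [4.995e+02 3.000e-01 2.596e+02] xang 168.3 zax [-0.  0. -1.] w 27.0 f [-1.9  3.9  2.6] 24.861777126789093
[(30.075, np.float64(0.3495642135338356), np.float64(0.04124160765147791)), (30.125, np.float64(0.3479340053561965), np.float64(0.04083104213563407))]
```

>>> {"api": "step_arm", "payload": {"targets": "-3.5 -16 0.5 0 0 0 22; -7 -32 -1.5 0 0 0 22; -10 -47.5 -6 0 0 0 22; -10 -47.5 -6 0 0 0 40; -10 -47.5 -6 0 0 0 60; -10 -47.5 -6 0 0 0 80; -10 -47.5 -6 0 0 0 80; -10 -47.5 -6 0 0 0 80; -10 -47.5 10 0 0 0 80; -10 -47.5 50 0 0 0 80; -10 -47.5 100 0 0 0 80; -10 -47.5 140 0 0 0 80"}}

```text
time_s: 31.68
tcp_pos: [0.49, -0.0468, 0.4014]
tool_rot: [0.101, 0.995, 0.0, 0.001]
force: [-0.2, 0.1, -1.0]
grip_width: 0.08
gripper_force: 0.0
```

```bash
python3 - <<'E'
from c import *
s=st();S=load();o,t,_=look(S,2,None);print(o)
p,_=vision.camera("side");print(peak(prof("side",p)))
f=p.astype(int);ys,xs=np.nonzero((f[...,2]>1.6*f[...,0])&(f[...,2]>60));k=(xs>270)&(xs<300)&(ys>172)&(ys<195);print("blue handle",xs[k].mean(),ys[k].mean(),k.sum(),proj("side",rig2w(RIG,pol(.35,-.158,.11))))
E
```

```text
31.675 q [-0.1   0.22  0.36  1.71  0.    0.11] tcp [490.  -46.8 401.4] xang 168.4 zax [ 0.002 -0.    -1.   ] w 80.0 f [-0.2  0.1 -1. ] 0.0
[(31.675, np.float64(-0.08250459691811939), np.float64(0.010300414773022258)), (31.725, np.float64(-0.08286437916293266), np.float64(0.01084471702939125))]
(np.float64(0.35943974908256315), np.float64(0.01604915882756071))
blue handle 283.84615384615387 182.95192307692307 104 [[285.44067688 183.9346707 ]]
```

```bash
python3 -c "
from rig import order
print(order.job_done())"
```

```text
the job is handed in; nothing more can be done
None
```

Job handed in at about 32 s: by my camera readings the pointer stayed within tolerance of the index from about 13.6 s to 24.7 s (at worst about 11 of the 14 mm). I then lowered the beam gently back onto the right-hand rest and let go of the lever with the gripper clear; no verdict was returned.

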